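# Hook the jammed clamp shoe out of the bench track

## Task

The steel clamp shoe is stuck down inside the slot of the bench's clamp track. Take the hooked pick from its fork stand, reach its hook into the slot and drag the shoe by its eye right out of the open mouth onto the landing plate, without touching the shoe with your fingers and going gently with the pick so that it never bears hard on track or shoe; feel for the bottom of the slot, because the pick's reach is not known. Then unhook and hang the pick back in its fork, and leave the other things on the bench alone.

Things in the scene. Friction and masses are not known exactly. Their poses are not given: they have to be found in the camera images.
- track: Aluminium clamp track fixed to the bench; place and yaw vary. Origin: middle of the slot's open mouth, at bench level. +x runs along the slot into it, -x out over the landing plate. Base plate 70 mm wide, x = -100 to 170 mm; its top, 4 mm up, is both slot floor and landing. The pick denting it with over about 20 N is a fault.
- slot_mid (a point): Middle of the slot's length, level with the track's top (27 mm above the bench); axes as the track's. The slot runs from the mouth 165 mm to a closed end cap. Two lips leave a gap 12 mm wide from 19 to 27 mm up; below them the slot is 21 mm wide, down to the floor at 4 mm.
- keeper (a point): Sprung round keeper in the slot's +y side wall, 28 mm in from the mouth. The shoe starts behind it; it grips the shoe as it is dragged past, resisting with up to about 10 N, then lets go.
- shoe: Dark steel clamp shoe, a loose slide 78 mm long, 18 wide, 12 high, round ends, 65 to 125 g, lying along the slot under the lips on its floor. Origin: centre of its underside; x its long axis (towards the closed end at the start), z up. Bearing on it with the pick over about 20 N is a fault.
- eye (a point): Centre of the shoe's eye at the height of its top (12 mm above its underside), right above its origin. The eye is open from top to bottom, 24 mm along x and 11 mm wide. Before and behind it the top plate is 4 mm thick and undercut by 9 mm, so a toe can catch under it.
- pick: Hooked pick, 130 g, hanging upright in the stand's fork. Origin: centre of the underside of its 30 mm square flange (5 mm thick); z up along the shaft, toe to its own -x. A square wooden handle 22 x 22 mm goes from the flange to 55 mm up. Hold it firmly, best with the fingers closing along its x, as the drag comes at the foot.
- sleeve_end (a point): Lower end of the pick's 9 mm sleeve, 35 mm below its origin. A 6 mm rod comes out of it, ending in a foot 5 mm high, 6 wide, from x = -11 (toe) to +3 mm. The rod is clamped at an unknown length: the foot's underside is 65 to 103 mm below the pick's origin, different every time, not measured. The foot springs up by at most 2.5 mm, at 2 to 7 N; past that it is rigid.
- stand: Fixed stand for the pick; place and yaw vary, on the left or right of the track. Origin: at bench level under the axis of the hanging pick; z up. Axes are the pick's as it hangs (to 0.03 rad).
- fork (a point): Centre of the fork on the stand, on top of the prongs, 120 mm above the bench. Two prongs, 36 mm wide overall with a 14 mm gap, along the stand's x from -23 to +31 mm, open at -x, closed by a post behind that is no higher. The pick's flange lies on the prongs; the pick lifts straight up out of the gap, and is lowered in from above, toe to -x.
- paint_can: Steel paint can, 96 mm in diameter, 115 mm high, upright; origin at the centre of its underside. Bystander, on the other side of the track from the stand.
- brush: Paint brush lying on the bench, farther out on the right (-y); origin within its length, underside. Bystander.
- tape: Roll of paper tape, 100 mm across, 24 mm high, lying flat farther out on the left (+y); origin at the centre of its underside. Bystander.
Things that resemble listed ones, but are neither listed nor needed, are in the scene too. What is meant by the stand is not purple or yellow, and is the smaller of those in its own colour.

How it is judged (in metres and radians):
On the way, in this order (a step that is already met when the one before it is completed fails the run):
1. the pick is lifted out of its fork (z of pick in the frame of stand above 0.14 m), for 0.1 s.
2. the shoe is dragged wholly out of the mouth with the pick (x of shoe in the frame of track below -0.039 m), for 0.1 s.
At the end, for the whole second after the job is handed in: The shoe lies flat and still on the landing plate, wholly outside the mouth (its origin 39 to 100 mm in front of the mouth and within 35 mm of the track's centre line), and the pick hangs at rest and upright in its fork (flange within 5 mm of the prongs' top, within 30 mm of its place), released (x of shoe in the frame of track between -0.1 and -0.039 m and y of shoe in the frame of track between -0.035 and 0.035 m and height (world z) of shoe below 0.008 m and angle between shoe's own z axis and vertical below 0.15 rad and linear speed of each of shoe, pick below 0.01 m/s and z of pick in the frame of stand between 0.115 and 0.125 m and x of pick in the frame of stand between -0.025 and 0.03 m and horizontal distance between pick and stand below 0.03 m and angle between pick's own z axis and vertical below 0.12 rad); the robot touches nothing.
It fails at once if the pick bears on the track with over 20 N (contact force between pick and track above 20 N).
It fails at once if the pick bears on the shoe with over 20 N (contact force between pick and shoe above 20 N).
It fails at once if the fingers touch the shoe (contact force between the fingers and shoe above 0.5 N).
It fails at once if the paint can, brush or tape is moved by over 20 mm (distance of any of paint_can, brush, tape from where it was at the start of the episode above 0.02 m).
It also fails if it takes over 72 s, if anything falls off the work surface, if the arm or the gripper's body presses on something with over 40 N, if the wrist force passes 120 N, or if a joint passes its speed limit or range.

## Robot

A 6-joint arm with a two-finger parallel gripper is mounted at the origin on the work surface. World frame = base frame: x ahead of the robot, y to its left, z up, the work surface at z = 0. Lengths are in m, angles in degrees, forces in N, time in s.
With the tool pointing down it reaches from about 0.3 to 0.95 m from the base axis. Payload 3.1 kg.
Tool frame: the origin (TCP) lies on the centre line of the jaws, within the pads' length; the fingertips stand 11 mm ahead of it and the grasp point (between the pads) lies 8 mm behind it (ctrl.tip_extent is the distance from the TCP to the fingertips, in m); x points along the fingers, z is the direction in which the jaws open and shut, and the axes are right-handed (so a half turn about x gives the same grasp; the last joint's range is limited). The gripper opens to 85 mm and grips with 20 to 120 N. Pads are 22 mm wide; open, the fingers measure 114 mm over their backs; the gripper's body (76 mm by 85 mm) begins 54 mm behind the grasp point. The pads swing forward as they close: fully open they stand 13 mm farther back than shut.
Start: joints at [68.658, 17.653, 93.61, -0, 68.738, -3.994], TCP at [0.186, 0.597, 0.242] pointing down, gripper open.
Joint ranges: [-175.34, 175.34], [-45.06, 112.39], [2.9, 150.54], [-68.45, 248.45], [3.09, 151.38], [-168.51, 168.51]. Speed limits (degrees/s): [159.86, 159.86, 180, 180, 180, 180].

## Interface

Orientations are given as [roll, pitch, yaw] about the fixed x, y, z axes, in that order (R = Rz(yaw) Ry(pitch) Rx(roll)).
In Python, from workcell import sensors, eyes, ctrl gives the robot as it stands. The module is installed in compiled form; this text tells all that it offers.
- The arm moves only by the tool jog_arm, never from a script. Its argument "motion" is text: rows parted by semicolons, each of 7 numbers parted by spaces: the shift along the world's x, y, z in m, then the turn, a rotation vector about the world's x, y, z in rad, then the closure, from -1 (fully open) to 1 (shut). In form: tx ty tz wx wy wz hand; .... A call has 1 to 8 rows; each row shifts and turns the commanded pose from where the row before left it; what a row does not reach is not made up. A row lasts 1/10 s, in which the tool goes at most 50 mm and 8.59 degrees, less where a joint would pass 70% of its speed; a pose out of reach is approached as far as the arm can. A call with a gripper value outside its range is refused whole. The fingers move at their own pace and stop on an object; the grip force is fixed at half the most. Time passes only in rows, so rows that do not move let the fingers close. It gives the time, the measured TCP pose, the force and the opening at its end, in the units of the state.
- sensors.read_state(): the state, without advancing time (a new reading comes with each control period).
- eyes.get_image(name): name is "scene" or "top" or "wrist"; returns a dict with "image" (420x560x3 uint8, blue, green, red), "z_map" (420x560 float32, m along the optical axis (not along the pixel's ray), 0 where there is no reading), "K" (3x3 intrinsics, pixels), "world_from_camera" (4x4, takes a point from camera to world coordinates); the wrist camera has in their place "hand_eye" (4x4, takes a point from camera to tool coordinates, whose origin is the TCP and whose axes are the tool frame's). Camera axes: x right, y down, z forward; pixel columns grow to the right and rows downward; lengths in m; the calibration is good to about 2 mm. A picture is of the moment at which its call begins: read the wrist's pose just before it.
- ctrl.finish_job(): hands the job in, once; it reports no verdict.
The state is a dict: "time_s": time; "q": joint angles; "qvel": joint speeds; "tau": joint torques, N m; "tcp_pos": TCP position; "tcp_rot": TCP orientation; "ft_force": force on the tool from outside, world axes, zero at the start; "moment": the same for the moment, N m; "width": finger opening in m.
Only numpy, scipy, OpenCV 4.12 (cv2) and the standard library are available. Lean on these libraries where they do the work, as an engineer would, in place of code of your own. Each camera call takes 0.05 s, during which the arm holds its last target.

## Working session

There is one attempt and no reset: what is moved stays moved. The work goes in short steps, Python scripts to look and compute and a tool call to move; the robot and the scene stay as the last step left them, time stands still between calls to the robot, and variables do not carry over. Pictures are saved under pics/ and viewed, and the job is handed in when it is done.

Besides the shell and the picture viewer there is one more tool, called by a JSON object that holds its "name" and its "arguments". jog_arm: Moves the arm, as the interface text tells. Its arguments: {"type":"object","properties":{"motion":{"type":"string"}},"required":["motion"]}

```bash
mkdir -p pics; cat > h.py <<'E'
import numpy as np, cv2, pickle
from workcell import sensors, eyes, ctrl
from scipy.spatial.transform import Rotation as R
def st():
    s=sensors.read_state()
    print('t',round(s['time_s'],2),'tcp',np.round(s['tcp_pos'],4),'rot',np.round(s['tcp_rot'],2),'F',np.round(s['ft_force'],2),'M',np.round(s['moment'],2),'w',round(s['width'],4))
    return s
def grab(name,fn):
    s=sensors.read_state()
    d=eyes.get_image(name)
    if name=='wrist':
        T=np.eye(4); T[:3,:3]=R.from_euler('xyz',s['tcp_rot'],degrees=True).as_matrix(); T[:3,3]=s['tcp_pos']
        d['world_from_camera']=T@d['hand_eye']
    pickle.dump(d,open('pics/'+fn+'.pkl','wb'))
    cv2.imwrite('pics/'+fn+'.png',d['image'])
    return d
def load(fn): return pickle.load(open('pics/'+fn+'.pkl','rb'))
def ray(d,u,v,z):
    T=d['world_from_camera'];K=d['K']
    r=T[:3,:3]@np.array([(u-K[0,2])/K[0,0],(v-K[1,2])/K[1,1],1]); o=T[:3,3]
    return o+r*(z-o[2])/r[2]
def proj(d,p):
    T=np.linalg.inv(d['world_from_camera']); c=T[:3,:3]@np.asarray(p)+T[:3,3]
    q=d['K']@c; return q[:2]/q[2]
def cloud(d):
    z=d['z_map'];v,u=np.mgrid[:z.shape[0],:z.shape[1]];K=d['K']
    P=np.stack([(u-K[0,2])/K[0,0]*z,(v-K[1,2])/K[1,1]*z,z],-1)
    T=d['world_from_camera']
    W=P@T[:3,:3].T+T[:3,3]; W[z==0]=np.nan
    return W
E
python3 - <<'E'
from h import *
s=st(); print(s['q'],ctrl.tip_extent)
for n in ['scene','top','wrist']:
    d=grab(n,n+'0'); print(n,d['world_from_camera'].round(3).tolist(),d['K'].round(1).tolist())
E
```

```text
t 0.0 tcp [0.1861 0.5958 0.241 ] rot [ 176.2    89.87 -111.15] F [0.52 0.1  0.32] M [ 0.01 -0.03  0.02] w 0.0851
[ 6.86590122e+01  1.77043140e+01  9.36897471e+01 -4.66841506e-04
  6.87373367e+01 -3.99039329e+00] 0.011
scene [[-0.868, 0.309, -0.388, 0.95], [0.496, 0.52, -0.695, 0.654], [-0.013, -0.796, -0.605, 0.759], [0.0, 0.0, 0.0, 1.0]] [[464.9, 0.0, 282.3], [0.0, 464.9, 210.5], [0.0, 0.0, 1.0]]
top [[-0.011, -0.984, 0.18, 0.314], [-1.0, 0.007, -0.025, -0.064], [0.024, -0.18, -0.983, 1.258], [0.0, 0.0, 0.0, 1.0]] [[397.7, 0.0, 278.3], [0.0, 397.7, 209.3], [0.0, 0.0, 1.0]]
wrist [[0.298, 0.908, 0.294, 0.11], [0.954, -0.283, -0.093, 0.62], [-0.001, 0.309, -0.951, 0.373], [0.0, 0.0, 0.0, 1.0]] [[359.6, 0.0, 283.3], [0.0, 359.6, 210.2], [0.0, 0.0, 1.0]]
```

View pics/scene0.png

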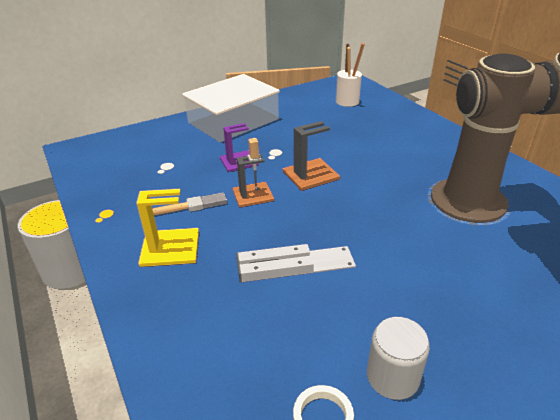

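View pics/top0.png

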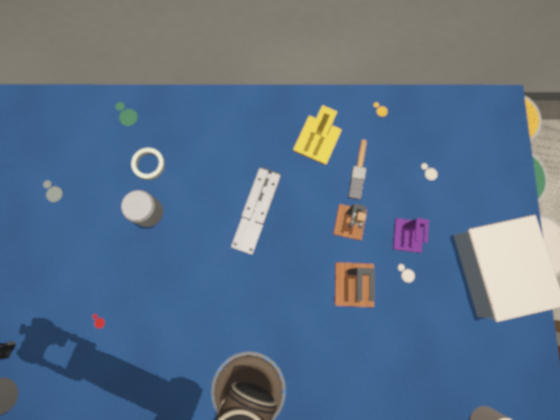

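View pics/wrist0.png

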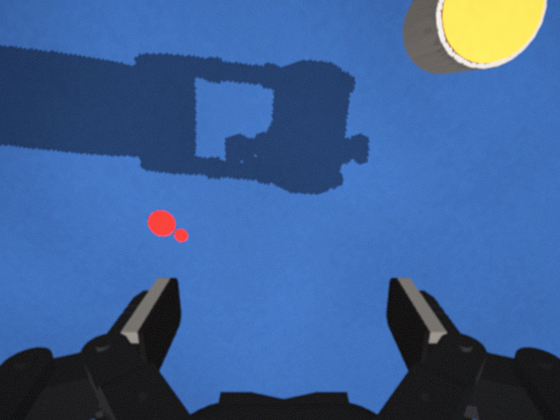

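Candidates for the stand: yellow (scene 168,230 / top 318,135), purple (scene 238,147 / top 411,235), large orange (scene 310,160 / top 355,285) and small orange with the pick hanging in it (scene 252,175 / top 350,221). By the description it is the small orange one. I'll check that in a close crop.

```bash
python3 - <<'E'
from h import *
a=load('scene0')['image'][120:290,215:365]; b=load('top0')['image'][150:270,220:380]
a=cv2.resize(a,None,fx=3.4,fy=3.4,interpolation=cv2.INTER_CUBIC)[:578,:400]
b=cv2.resize(b,None,fx=2.4,fy=2.4,interpolation=cv2.INTER_CUBIC)
c=np.zeros((578,790,3),np.uint8); c[:a.shape[0],:a.shape[1]]=a; c[:b.shape[0],402:402+b.shape[1]]=b
cv2.imwrite('pics/crop0.png',c)
for n in ['scene0','top0']:
    d=load(n); W=cloud(d); z=W[...,2]
    hsv=cv2.cvtColor(d['image'],cv2.COLOR_BGR2HSV)
    # orange base
    m=(hsv[...,0]>3)&(hsv[...,0]<16)&(hsv[...,1]>130)&(hsv[...,2]>80)&(z<0.03)
    k,l,s,c=cv2.connectedComponentsWithStats(m.astype(np.uint8))
    for i in range(1,k):
        if s[i,4]>80:
            P=W[l==i]; r=cv2.minAreaRect(P[:,:2].astype(np.float32)*1000); print(n,'orange',s[i],c[i].round(),np.median(P[:,2]).round(4),r)
    # track: low sat
    m=(hsv[...,1]<60)&(hsv[...,2]>100)&(z<0.05)&(z>-0.01)&(abs(W[...,0]-0.5)<0.3)&(abs(W[...,1])<0.12)
    k,l,s,c=cv2.connectedComponentsWithStats(m.astype(np.uint8))
    for i in range(1,k):
        if s[i,4]>80:
            P=W[l==i]; r=cv2.minAreaRect(P[:,:2].astype(np.float32)*1000); print(n,'grey',s[i],c[i].round(),np.median(P[:,2]).round(4),r,cv2.boxPoints(r).round())
E
```

```text
scene0 orange [439  53  27  19  88] [450.  63.] -0.0001 ((-742.404296875, -784.75439453125), (21.722633361816406, 167.60049438476562), 0.6653510928153992)
scene0 orange [522 114  30  43 243] [533. 130.] -0.1142 ((-750.9559936523438, -309.0496826171875), (42.711421966552734, 110.87306213378906), 7.6777729988098145)
scene0 orange [283 158  57  32 888] [313. 174.] 0.0133 ((306.09210205078125, -322.9617919921875), (120.89813232421875, 133.8415069580078), 87.1678237915039)
scene0 orange [233 182  41  25 589] [254. 195.] 0.0102 ((501.5675964355469, -321.17059326171875), (94.31842803955078, 98.25135040283203), 76.37863159179688)
scene0 grey [ 236  244  120   38 3056] [291. 261.] 0.0217 ((533.6383056640625, -36.2860107421875), (106.46355438232422, 271.95623779296875), 70.0997314453125) [[ 388.  -40.]
 [ 643. -133.]
 [ 680.  -33.]
 [ 424.   60.]]
top0 orange [335 206  26  32 432] [346. 224.] 0.0109 ((500.3934020996094, -321.609375), (80.07627868652344, 89.64566802978516), 77.11466217041016)
top0 orange [336 264  36  42 904] [349. 286.] 0.0142 ((305.19354248046875, -324.9769287109375), (109.67908477783203, 121.96932983398438), 86.68118286132812)
top0 grey [ 231  167   50   88 2077] [255. 210.] 0.0171 ((543.347900390625, -23.10546112060547), (79.22886657714844, 280.156494140625), 70.32450103759766) [[ 398.  -13.]
 [ 662. -108.]
 [ 689.  -33.]
 [ 425.   61.]]
```

View pics/crop0.png

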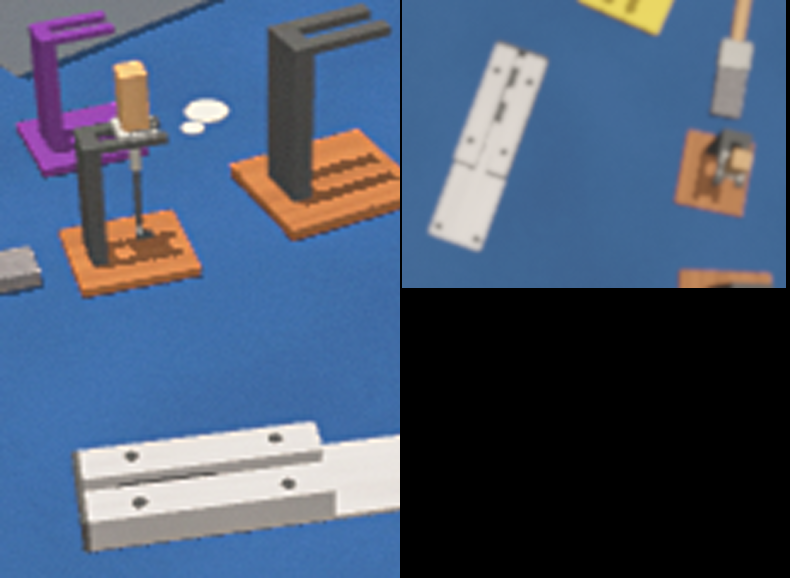

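```bash
python3 - <<'E'
from h import *
s=st(); M=R.from_euler('xyz',s['tcp_rot'],degrees=True).as_matrix(); print(M.round(3))
d=load('wrist0'); print(d['hand_eye'].round(4))
# prongs: dark points z~0.12 and wooden handle top in both views
for n in ['scene0','top0']:
    d=load(n); W=cloud(d); hsv=cv2.cvtColor(d['image'],cv2.COLOR_BGR2HSV)
    near=(abs(W[...,0]-0.5)<0.08)&(abs(W[...,1]+0.32)<0.07)
    for lo,hi in [(0.108,0.13),(0.165,0.185)]:
        P=W[near&(W[...,2]>lo)&(W[...,2]<hi)]; print(n,lo,len(P),P.mean(0).round(4),P.min(0).round(3),P.max(0).round(3))
    m=near&(hsv[...,0]>8)&(hsv[...,0]<20)&(hsv[...,1]>80)&(W[...,2]>0.1); P=W[m]; print('wood',m.sum(),P.mean(0).round(4),P[:,2].max())
E
```

```text
t 0.15 tcp [0.1862 0.596  0.2413] rot [ 175.93   89.9  -111.42] F [-0.11  0.67  0.25] M [-0.04  0.01  0.06] w 0.0854
[[-0.001 -0.955  0.298]
 [-0.002  0.298  0.955]
 [-1.     0.    -0.002]]
[[-8.000e-04 -3.089e-01  9.511e-01 -1.315e-01]
 [-3.000e-04 -9.511e-01 -3.089e-01  7.960e-02]
 [ 1.000e+00 -5.000e-04  6.000e-04  6.000e-04]
 [ 0.000e+00  0.000e+00  0.000e+00  1.000e+00]]
scene0 0.108 218 [ 0.5068 -0.3166  0.12  ] [ 0.463 -0.347  0.109] [ 0.539 -0.297  0.13 ]
scene0 0.165 63 [ 0.4919 -0.3156  0.1723] [ 0.479 -0.333  0.166] [ 0.502 -0.307  0.177]
wood 155 [ 0.4939 -0.3125  0.1541] 0.1772789402645698
top0 0.108 179 [ 0.5052 -0.3216  0.1212] [ 0.465 -0.348  0.109] [ 0.538 -0.3    0.13 ]
top0 0.165 69 [ 0.49   -0.3208  0.1747] [ 0.478 -0.333  0.167] [ 0.503 -0.309  0.182]
wood 96 [ 0.4887 -0.3189  0.1623] 0.18167688233969104
```

{"name": "jog_arm", "arguments": {"motion": "0.024 -0.04 0.002 0 0 -0.107 -1;0.024 -0.04 0.002 0 0 -0.107 -1;0.024 -0.04 0.002 0 0 -0.107 -1;0.024 -0.04 0.002 0 0 -0.107 -1;0.024 -0.04 0.002 0 0 -0.107 -1;0.024 -0.04 0.002 0 0 -0.107 -1;0.024 -0.04 0.002 0 0 -0.107 -1;0.024 -0.04 0.002 0 0 -0.107 -1"}}

```text
time_s: 0.95
tcp_pos: [0.3788, 0.2748, 0.2583]
tcp_rot: [-5.1, 90.0, 18.3]
ft_force: [1.0, 0.0, 0.2]
width: 0.0853
```

{"name": "jog_arm", "arguments": {"motion": "0.024 -0.04 0.002 0 0 -0.107 -1;0.024 -0.04 0.002 0 0 -0.107 -1;0.024 -0.04 0.002 0 0 -0.107 -1;0.024 -0.04 0.002 0 0 -0.107 -1;0.024 -0.04 0.002 0 0 -0.107 -1;0.024 -0.04 0.002 0 0 -0.107 -1;0 0 0 0 0 0 -1;0 0 0 0 0 0 -1"}}

```text
time_s: 1.75
tcp_pos: [0.5223, 0.0357, 0.2698]
tcp_rot: [170.2, 89.9, 156.9]
ft_force: [0.0, -0.2, -0.6]
width: 0.0856
```

```bash
python3 - <<'E'
from h import *
s=st(); d=grab('wrist','w1'); print(R.from_euler('xyz',s['tcp_rot'],degrees=True).as_matrix().round(3))
E
```

```text
t 1.75 tcp [0.5223 0.0357 0.2698] rot [170.23  89.92 156.94] F [ 0.04 -0.19 -0.65] M [ 0.03  0.03 -0.03] w 0.0856
[[-0.001  0.23   0.973]
 [ 0.001  0.973 -0.23 ]
 [-1.     0.    -0.001]]
```

View pics/w1.png

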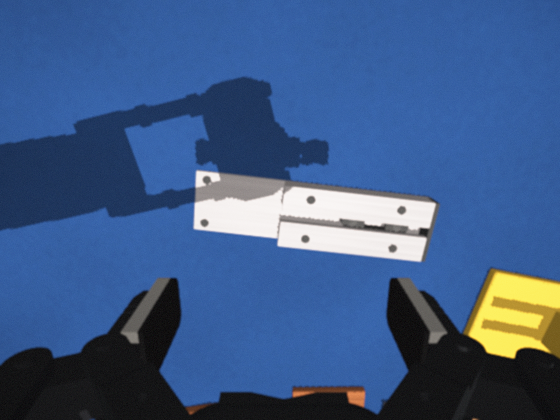

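```bash
python3 - <<'E'
from h import *
d=load('w1'); im=d['image'][160:270,185:445]; cv2.imwrite('pics/w1c.png',cv2.resize(im,None,fx=3,fy=3,interpolation=cv2.INTER_CUBIC))
hsv=cv2.cvtColor(d['image'],cv2.COLOR_BGR2HSV)
W=cloud(d)
z=W[...,2]
m=(abs(z-0.027)<0.006)&(hsv[...,1]<90)&(abs(W[...,1])<0.15)
P=W[m]; print('top z',np.median(P[:,2]))
E
```

```text
top z 0.026744112951656407
```

View pics/w1c.png

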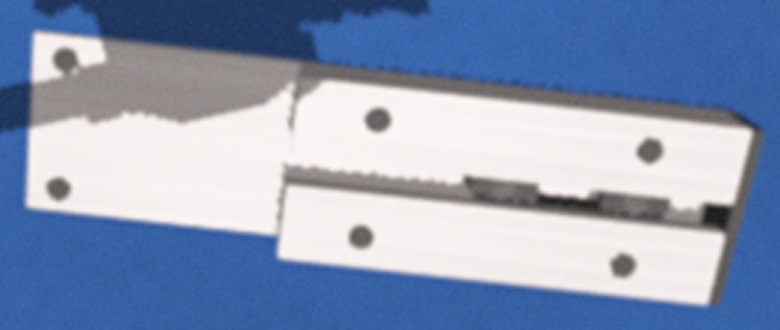

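{"name": "jog_arm", "arguments": {"motion": "0.04 -0.026 -0.035 0 0 0 -1;0.04 -0.026 -0.035 0 0 0 -1;0 0 0 0 0 0 -1;0 0 0 0 0 0 -1"}}

```text
time_s: 2.2
tcp_pos: [0.5884, -0.0059, 0.2088]
tcp_rot: [-178.2, 89.7, 168.7]
ft_force: [-0.2, 0.0, -0.1]
width: 0.0855
```

```bash
python3 - <<'E'
from h import *
s=st(); d=grab('wrist','w2')
E
```

```text
t 2.2 tcp [ 0.5884 -0.0059  0.2088] rot [-178.25   89.67  168.65] F [-0.22  0.01 -0.08] M [-0.05 -0.02 -0.01] w 0.0855
```

View pics/w2.png

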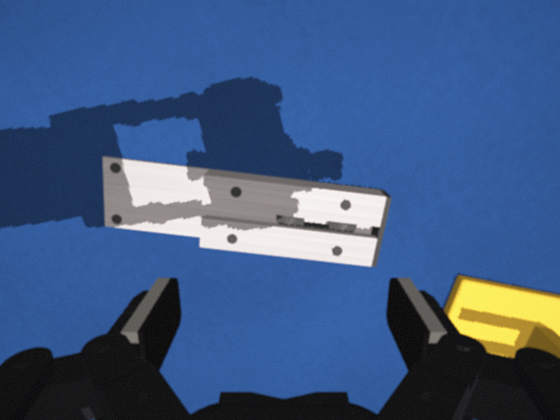

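```bash
python3 - <<'E'
from h import *
for n,box in [('w1',(185,160,445,270)),('w2',(95,145,400,275))]:
    d=load(n); x0,y0,x1,y1=box
    im=cv2.resize(d['image'][y0:y1,x0:x1],None,fx=2.55,fy=2.55,interpolation=cv2.INTER_CUBIC)
    g=d['image'].mean(2)
    cv2.imwrite('pics/%sz.png'%n,im)
    W=cloud(d)
    # top surface points by depth
    z=W[...,2]; hsv=cv2.cvtColor(d['image'],cv2.COLOR_BGR2HSV)
    m=(z>0.022)&(z<0.033)&(hsv[...,1]<70)&(abs(W[...,1]+0.04)<0.15)&(W[...,0]>0.4)
    P=W[m]; r=cv2.minAreaRect((P[:,:2]*1000).astype(np.float32)); print(n,len(P),'toprect',r)
    m=(z>0.000)&(z<0.009)&(hsv[...,1]<70)&(abs(W[...,1]+0.04)<0.15)&(W[...,0]>0.35)
    P=W[m]; r=cv2.minAreaRect((P[:,:2]*1000).astype(np.float32)); print(n,len(P),'landing',r)
    # screws: dark blobs
    m=((g<130)&(hsv[...,1]<90)).astype(np.uint8); k,l,s,c=cv2.connectedComponentsWithStats(m)
    for i in range(1,k):
        if 20<s[i,4]<150 and x0<c[i,0]<x1 and y0<c[i,1]<y1:
            print(s[i],c[i].round(1),[ray(d,*c[i],h)[:2].round(4) for h in (0.004,0.027)])
E
```

```text
w1 7881 toprect ((587.4317016601562, -40.62025451660156), (71.25896453857422, 169.5355682373047), 69.99722290039062)
w1 6112 landing ((618.9892578125, -66.42167663574219), (109.17018127441406, 457.4363098144531), 61.8060417175293)
[203 177   7   8  38] [206.3 179.7] [array([0.4336, 0.0434]), array([0.4399, 0.0475])]
[307 197   8   6  36] [310.5 199.5] [array([ 0.5436, -0.0064]), array([5.434e-01, 5.000e-04])]
[398 207   7   7  39] [401.1 209.9] [array([ 0.6433, -0.0428]), array([ 0.6374, -0.0338])]
[201 220   7   6  32] [203.8 222.4] [array([ 0.4158, -0.0051]), array([0.423 , 0.0018])]
[302 236   7   6  34] [304.7 238.5] [array([ 0.5268, -0.0522]), array([ 0.5276, -0.0426])]
[389 245   7   7  35] [392.1 248.1] [array([ 0.6264, -0.0884]), array([ 0.6215, -0.0767])]
w2 11388 toprect ((587.739501953125, -40.51772689819336), (70.96214294433594, 170.3531494140625), 69.8834228515625)
w2 8345 landing ((621.6959228515625, -89.13882446289062), (139.99659729003906, 471.84515380859375), 70.01718139648438)
[109 162  13  13 129] [114.9 167.6] [array([0.4339, 0.0433]), array([0.4457, 0.0452])]
[230 186  13  12 122] [235.6 191.5] [array([ 0.5395, -0.0052]), array([5.441e-01, 1.000e-04])]
[341 201   9   9  61] [345.1 204.5] [array([ 0.6404, -0.042 ]), array([ 0.6381, -0.0342])]
[110 214  13  11 109] [116.2 218.9] [array([ 0.4161, -0.0056]), array([ 4.292e-01, -3.000e-04])]
[228 235   8   8  56] [231.6 238.4] [array([ 0.5225, -0.0515]), array([ 0.5283, -0.0431])]
[333 247   9   8  56] [336.7 250.5] [array([ 0.6234, -0.0884]), array([ 0.6223, -0.0775])]
```

View pics/w2z.png

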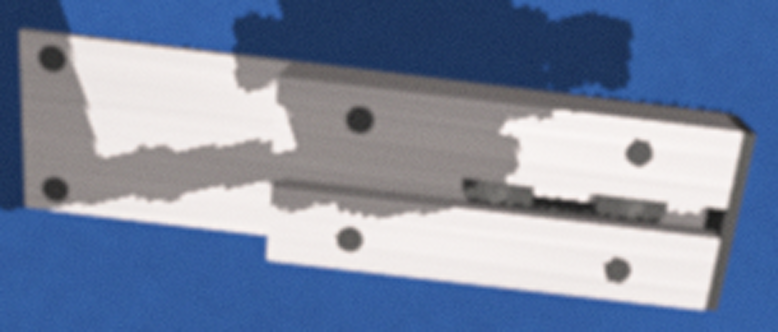

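```bash
python3 - <<'E'
from h import *
O=np.array([0.508,-0.0113]); a=np.deg2rad(-20.05); ex=np.array([np.cos(a),np.sin(a)]); ey=np.array([-ex[1],ex[0]])
def tr(p): q=p[:2]-O; return (1000*np.array([q@ex,q@ey])).round(1)
d=load('w2')
for u,v,z,l in [(463,190,.016,'Lend'),(533,196,.016,'eyeL'),(592,203,.016,'eyeR'),(666,210,.016,'Rend'),(272,184,.027,'mouth -lip edge'),(720,236,.027,'end -lip edge'),(272,205,.027,'m'),(268,262,.027,'corner mouth'),(709,310,.027,'corner far')]:
    print(l,tr(ray(d,u/2.55+95,v/2.55+145,z)))
d=load('w1')
for u,v,z,l in [(465,180,.016,'Lend'),(538,197,.016,'eyeL'),(598,200,.016,'eyeR'),(668,208,.016,'Rend'),(285,183,.027,'mouth -lip edge'),(730,228,.027,'end'),(278,258,.027,'corner mouth')]:
    print(l,tr(ray(d,u/3+185,v/3+160,z)))
# top camera check of track screws not resolvable; track rect
E
```

```text
Lend [70.  -2.9]
eyeL [96.3 -2. ]
eyeR [118.8  -2. ]
Rend [146.9  -1.4]
mouth -lip edge [ 0.9 -5.2]
end -lip edge [165.6  -5.1]
m [  1.3 -13.3]
corner mouth [  0.9 -36.2]
corner far [167.6 -35.3]
Lend [67.1  0.1]
eyeL [95.8 -3.4]
eyeR [118.7  -1.9]
Rend [145.9  -1.9]
mouth -lip edge [-0.8 -5.2]
end [166.2  -3.3]
corner mouth [  0.1 -35.4]
```

{"name": "jog_arm", "arguments": {"motion": "-0.015 -0.04 0.012 0 0 0 -1;-0.015 -0.04 0.01 0 0 0 -1;-0.015 -0.04 0.01 0 0 0 -1;-0.015 -0.04 0.01 0 0 0 -1;-0.015 -0.04 0 0 0 0 -1;-0.015 -0.04 0 0 0 0 -1;-0.013 -0.039 0 0 0 0 -1;0 0 0 0 0 0 -1"}}

```text
time_s: 3.05
tcp_pos: [0.486, -0.2894, 0.2563]
tcp_rot: [-38.9, 89.7, -52.3]
ft_force: [-0.1, 1.0, -0.5]
width: 0.0854
```

```bash
python3 - <<'E'
from h import *
s=st(); d=grab('wrist','w3')
E
```

```text
t 3.05 tcp [ 0.486  -0.2894  0.2563] rot [-38.91  89.65 -52.26] F [-0.08  0.95 -0.53] M [-0.    0.01 -0.02] w 0.0854
```

View pics/w3.png

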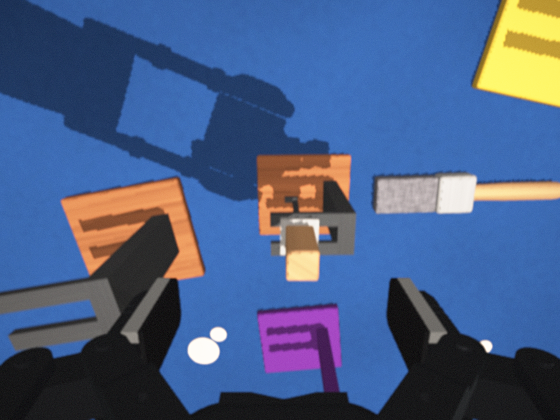

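```bash
python3 - <<'E'
from h import *
d=load('w3'); im=d['image'][140:295,240:370]; cv2.imwrite('pics/w3z.png',cv2.resize(im,None,fx=3.8,fy=3.8,interpolation=cv2.INTER_CUBIC))
W=cloud(d); hsv=cv2.cvtColor(d['image'],cv2.COLOR_BGR2HSV)
near=(abs(W[...,0]-0.5)<0.08)&(abs(W[...,1]+0.32)<0.045)
for nm,lo,hi in [('prong',.115,.1225),('flange',.1225,.13),('handletop',.168,.182)]:
    m=near&(W[...,2]>lo)&(W[...,2]<hi); P=W[m]; r=cv2.minAreaRect((P[:,:2]*1000).astype(np.float32)); print(nm,len(P),np.median(P[:,2]).round(4),P.mean(0).round(4),r)
    v,u=np.where(m); print(u.min(),u.max(),v.min(),v.max())
E
```

```text
prong 1893 0.1197 [ 0.511  -0.3216  0.1196] ((502.4336853027344, -323.0609436035156), (36.945220947265625, 67.94268035888672), 77.17680358886719)
270 355 212 256
flange 522 0.1249 [ 0.4906 -0.3135  0.125 ] ((491.6340637207031, -320.65618896484375), (30.62796974182129, 30.021648406982422), 76.45294189453125)
280 318 219 255
handletop 1092 0.1746 [ 0.4919 -0.319   0.1743] ((491.7879943847656, -320.326171875), (22.157882690429688, 21.849336624145508), 76.22464752197266)
286 319 248 281
```

View pics/w3z.png

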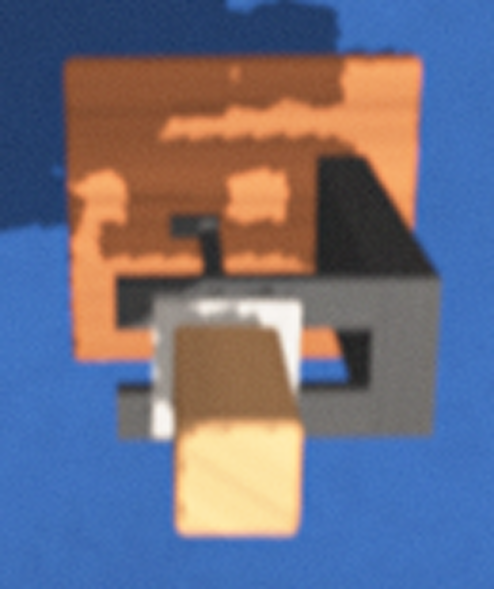

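```bash
python3 - <<'E'
from h import *
d=load('w3'); W=cloud(d)
for v in range(194,208):
    print(v,[('%.3f'%W[v,u,2]) for u in range(284,300)])
a=np.deg2rad(-13.3); ey=np.array([-np.sin(a),np.cos(a)])
for v in (196,197,198,199,200,201,202): 
    for z in (0.02,0.03,0.04,0.05):
        p=ray(d,290,v,z); print(v,z,(1000*(p[:2]-[.4917,-.3205])@ey).round(1),end=' | ')
    print()
E
```

```text
194 ['0.009', '0.011', '0.009', '0.009', '0.010', '0.009', '0.010', '0.010', '0.010', '0.011', '0.011', '0.010', '0.010', '0.010', '0.009', '0.009']
195 ['0.010', '0.009', '0.010', '0.012', '0.009', '0.011', '0.010', '0.011', '0.011', '0.010', '0.008', '0.010', '0.009', '0.009', '0.009', '0.010']
196 ['0.010', '0.009', '0.009', '0.010', '0.009', '0.010', '0.009', '0.011', '0.011', '0.011', '0.010', '0.010', '0.010', '0.010', '0.010', '0.011']
197 ['0.008', '0.019', '0.019', '0.017', '0.018', '0.017', '0.019', '0.019', '0.018', '0.017', '0.017', '0.018', '0.018', '0.018', '0.008', '0.009']
198 ['0.009', '0.023', '0.022', '0.022', '0.021', '0.023', '0.021', '0.021', '0.022', '0.021', '0.021', '0.021', '0.023', '0.020', '0.009', '0.009']
199 ['0.009', '0.022', '0.022', '0.021', '0.022', '0.023', '0.022', '0.023', '0.022', '0.021', '0.022', '0.023', '0.023', '0.022', '0.010', '0.010']
200 ['0.011', '0.023', '0.022', '0.023', '0.023', '0.023', '0.022', '0.023', '0.022', '0.026', '0.027', '0.027', '0.027', '0.023', '0.010', '0.009']
201 ['0.010', '0.022', '0.022', '0.022', '0.023', '0.021'
[... 718 characters left out ...]
, '0.009', '0.010', '0.010', '0.010', '0.010', '0.010', '0.048', '0.047', '0.051', '0.050', '0.048', '0.043', '0.009']
207 ['0.010', '0.010', '0.010', '0.010', '0.010', '0.010', '0.011', '0.010', '0.010', '0.049', '0.050', '0.054', '0.055', '0.053', '0.049', '0.009']
196 0.02 4.3 | 196 0.03 7.2 | 196 0.04 10.1 | 196 0.05 12.9 | 
197 0.02 3.2 | 197 0.03 6.1 | 197 0.04 9.0 | 197 0.05 11.9 | 
198 0.02 2.1 | 198 0.03 5.0 | 198 0.04 8.0 | 198 0.05 10.9 | 
199 0.02 1.0 | 199 0.03 4.0 | 199 0.04 6.9 | 199 0.05 9.9 | 
200 0.02 -0.1 | 200 0.03 2.9 | 200 0.04 5.9 | 200 0.05 8.9 | 
201 0.02 -1.2 | 201 0.03 1.8 | 201 0.04 4.8 | 201 0.05 7.8 | 
202 0.02 -2.3 | 202 0.03 0.7 | 202 0.04 3.8 | 202 0.05 6.8 |
```

{"name": "jog_arm", "arguments": {"motion": "0.003 -0.016 -0.01 0 0 0 -1;0.0027 -0.015 -0.015 0 0 0 -1;0 0 -0.03 0 0 0 -1;0 0 -0.03 0 0 0 -1;0 0 -0.02 0 0 0 -1;0 0 -0.008 0 0 0 -1;0 0 0 0 0 0 -1;0 0 0 0 0 0 -1"}}

```text
time_s: 3.9
tcp_pos: [0.494, -0.317, 0.1419]
tcp_rot: [-18.6, 89.8, -31.7]
ft_force: [1.2, -0.5, 0.3]
width: 0.0854
```

```bash
python3 - <<'E'
from h import *
s=st(); M=R.from_euler('xyz',s['tcp_rot'],degrees=True).as_matrix(); print(M.round(4), np.rad2deg(np.arctan2(M[1,2],M[0,2])))
d=grab('wrist','w4')
E
```

```text
t 3.9 tcp [ 0.494  -0.317   0.1419] rot [-18.63  89.84 -31.73] F [ 1.17 -0.47  0.3 ] M [-0.02 -0.03 -0.03] w 0.0854
[[ 2.400e-03  2.266e-01  9.740e-01]
 [-1.500e-03  9.740e-01 -2.266e-01]
 [-1.000e+00 -9.000e-04  2.700e-03]] -13.09735485519892
```

View pics/w4.png

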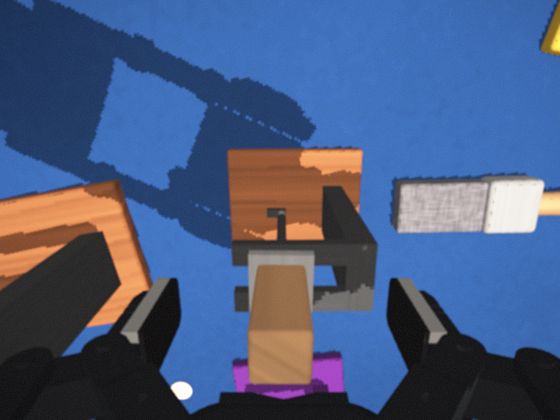

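```bash
python3 - <<'E'
from h import *
for i in range(3):
    d=grab('wrist','w4b'); s=st()
# in tool coords
z=d['z_map'];v,u=np.mgrid[:420,:560];K=d['K'];P=np.stack([(u-K[0,2])/K[0,0]*z,(v-K[1,2])/K[1,1]*z,z],-1)
H=d['hand_eye'];T=P@H[:3,:3].T+H[:3,3]
hsv=cv2.cvtColor(d['image'],cv2.COLOR_BGR2HSV)
m=(z>0)&(abs(T[...,2])<0.03)&(abs(T[...,1])<0.04)&(T[...,0]<-0.029)&(T[...,0]>-0.037)&(hsv[...,1]>60)
Q=T[m]; print(len(Q),Q.min(0),Q.max(0),cv2.minAreaRect((Q[:,1:]*1000).astype(np.float32)))
m=(z>0)&(abs(T[...,2])<0.025)&(abs(T[...,1])<0.04)&(T[...,0]<0.014)&(T[...,0]>-0.028)&(hsv[...,1]>60)
Q=T[m]; print('side face',len(Q),np.percentile(Q,[2,50,98],axis=0).round(4))
m=(z>0)&(abs(T[...,2])<0.025)&(abs(T[...,1])<0.025)&(T[...,0]<0.0195)&(T[...,0]>0.014)
Q=T[m]; print('flange',len(Q),np.median(Q,axis=0),cv2.minAreaRect((Q[:,1:]*1000).astype(np.float32)))
E
```

```text
t 4.0 tcp [ 0.4941 -0.3177  0.1423] rot [-21.62  89.78 -34.76] F [ 0.31  0.39 -0.69] M [-0.02  0.04  0.02] w 0.0855
t 4.05 tcp [ 0.4939 -0.3178  0.142 ] rot [-22.8   89.81 -35.95] F [ 0.41 -0.13  0.09] M [-0.01 -0.02  0.04] w 0.0854
t 4.1 tcp [ 0.4937 -0.3179  0.1418] rot [-22.62  89.83 -35.79] F [0.33 0.74 0.1 ] M [ 0.01  0.01 -0.04] w 0.085
3735 [-0.03468647 -0.01476518 -0.01225589] [-0.02907425  0.00857705  0.00966991] ((-3.0944480895996094, -1.2810792922973633), (23.355060577392578, 21.907176971435547), 0.14364416897296906)
side face 3137 [[-0.0275  0.0064 -0.0116]
 [-0.0113  0.0075 -0.0014]
 [ 0.0128  0.0082  0.0089]]
flange 1335 [ 0.01717172  0.00767233 -0.00119961] ((-3.0784482955932617, -1.531346321105957), (30.598989486694336, 30.105947494506836), 0.4199710786342621)
```

{"name": "jog_arm", "arguments": {"motion": "-0.002 -0.003 0 0 0 0 -1;0 0 0 0 0 0 -1;0 0 0 0 0 0 1;0 0 0 0 0 0 1;0 0 0 0 0 0 1;0 0 0 0 0 0 1;0 0 0 0 0 0 1;0 0 0 0 0 0 1"}}

```text
time_s: 4.9
tcp_pos: [0.4908, -0.3205, 0.1402]
tcp_rot: [-21.6, 90.0, -34.8]
ft_force: [-0.7, -0.1, 0.5]
width: 0.0214
```

{"name": "jog_arm", "arguments": {"motion": "0 0 0 0 0 0 1;0 0 0 0 0 0 1;0 0 0 0 0 0 1;0 0 0 0 0 0 1"}}

```text
time_s: 5.3
tcp_pos: [0.4908, -0.3204, 0.1402]
tcp_rot: [-14.1, 90.0, -27.3]
ft_force: [0.5, -0.7, 0.5]
width: 0.0215
```

```bash
python3 - <<'E'
from h import *
d=grab('wrist','w5');st()
E
```

```text
t 5.35 tcp [ 0.4908 -0.3204  0.1402] rot [-13.93  89.98 -27.11] F [ 1.15 -0.36  0.31] M [ 0.06 -0.1   0.02] w 0.0211
```

View pics/w5.png

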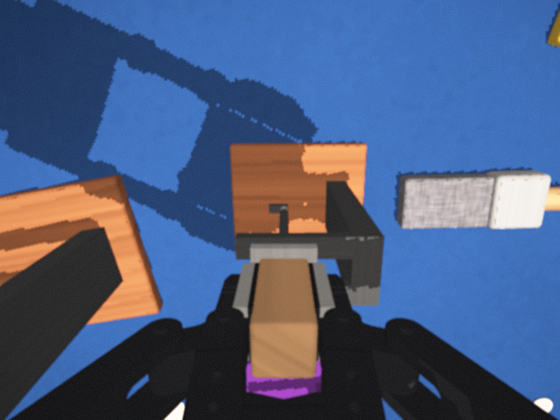

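{"name": "jog_arm", "arguments": {"motion": "0 0 0.01 0 0 0 1;0 0 0.02 0 0 0 1;0 0 0.025 0 0 0 1;0 0 0.025 0 0 0 1;0 0 0.025 0 0 0 1;0 0 0.012 0 0 0 1;0 0 0 0 0 0 1;0 0 0 0 0 0 1"}}

```text
time_s: 6.15
tcp_pos: [0.4901, -0.32, 0.2563]
tcp_rot: [156.7, 89.9, 143.6]
ft_force: [-0.4, -0.0, -2.1]
width: 0.0212
```

```bash
python3 - <<'E'
from h import *
d=grab('wrist','w6');st()
z=d['z_map'];v,u=np.mgrid[:420,:560];K=d['K'];P=np.stack([(u-K[0,2])/K[0,0]*z,(v-K[1,2])/K[1,1]*z,z],-1)
H=d['hand_eye'];T=P@H[:3,:3].T+H[:3,3]
np.save('pics/T6.npy',T)
for lo,hi in [(-.037,-.029),(0.0135,.018),(.05,.095),(0.095,0.13)]:
    m=(z>0)&(abs(T[...,2])<0.025)&(abs(T[...,1])<0.025)&(T[...,0]<hi)&(T[...,0]>lo)
    Q=T[m]; print(lo,len(Q),np.percentile(Q,[2,50,98],axis=0).round(4).tolist(),cv2.minAreaRect((Q[:,1:]*1000).astype(np.float32)))
E
```

```text
t 6.2 tcp [ 0.4898 -0.3197  0.2555] rot [156.99  89.83 143.81] F [ 0.2  -0.26 -1.76] M [ 0.   -0.01  0.  ] w 0.0213
-0.037 5560 [[-0.0365, -0.0094, -0.0218], [-0.0344, 0.0052, 0.0001], [-0.0296, 0.0141, 0.0217]] ((1.7606868743896484, -0.13224411010742188), (26.660703659057617, 49.34213638305664), 0.10197164863348007)
0.0135 938 [[0.0141, 0.0082, -0.0146], [0.0155, 0.0124, 0.0002], [0.0177, 0.0151, 0.0145]] ((11.410284996032715, -0.0018243789672851562), (7.984221458435059, 30.071313858032227), 0.04195759445428848)
0.05 243 [[0.0507, 0.0003, -0.0036], [0.0709, 0.0023, 0.0002], [0.0942, 0.0042, 0.0035]] ((2.2347025871276855, -0.19610977172851562), (8.464044570922852, 4.3482232093811035), 85.31816101074219)
0.095 217 [[0.0962, -0.0031, -0.0107], [0.1175, 0.0017, -0.0034], [0.1218, 0.0029, 0.0027]] ((-0.0992269515991211, -3.9468750953674316), (13.903995513916016, 6.515560626983643), 88.07538604736328)
```

View pics/w6.png

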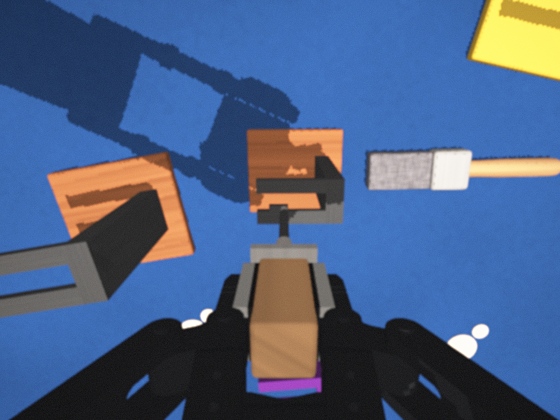

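{"name": "jog_arm", "arguments": {"motion": "0.0176 0.0386 0 0 0 -0.017 1;0.0176 0.0386 0 0 0 -0.017 1;0.0176 0.0386 -0.01 0 0 -0.017 1;0.0176 0.0386 -0.02 0 0 -0.017 1;0.0176 0.0386 -0.02 0 0 -0.017 1;0.0176 0.0386 -0.02 0 0 -0.017 1;0.0173 0.0386 -0.015 0 0 -0.017 1;0 0 0 0 0 0 1"}}

```text
time_s: 7.0
tcp_pos: [0.6117, -0.0447, 0.1669]
tcp_rot: [175.2, 89.5, 155.5]
ft_force: [-1.3, 0.0, -1.3]
width: 0.0212
```

{"name": "jog_arm", "arguments": {"motion": "0 0 0 0 0 0 1;0 0 0 0 0 0 1"}}

```text
time_s: 7.2
tcp_pos: [0.6129, -0.0509, 0.1713]
tcp_rot: [-147.6, 89.9, -167.6]
ft_force: [-0.4, -0.5, -1.4]
width: 0.0217
```

```bash
cat >> h.py <<'E'
O=np.array([0.508,-0.0113]); _a=np.deg2rad(-20.05); ex=np.array([np.cos(_a),np.sin(_a)]); ey=np.array([-ex[1],ex[0]])
def trk(p): q=np.asarray(p)[:2]-O; return (1000*np.array([q@ex,q@ey])).round(1)
def yaw(s):
    M=R.from_euler('xyz',s['tcp_rot'],degrees=True).as_matrix(); return np.rad2deg(np.arctan2(M[1,2],M[0,2])).round(2),M[:2,0].round(4)
E
python3 - <<'E'
from h import *
d=grab('wrist','w7');s=st();print(trk(s['tcp_pos']),yaw(s))
E
```

```text
t 7.25 tcp [ 0.6132 -0.0513  0.1719] rot [-125.2    89.96 -145.26] F [-0.09 -0.44 -1.41] M [0.03 0.03 0.02] w 0.0212
[112.5  -1.5] (np.float64(-20.06), array([-0.0006, -0.0004]))
```

View pics/w7.png

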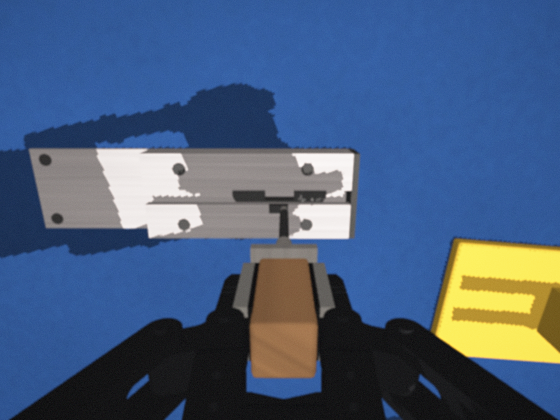

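```bash
python3 - <<'E'
from h import *
d=grab('wrist','w8');s=st();print(trk(s['tcp_pos']),yaw(s))
g=d['image'].mean(2); hsv=cv2.cvtColor(d['image'],cv2.COLOR_BGR2HSV)
for (u,v) in [(45,160),(57,218),(179,169),(184,224),(307,170),(306,224)]:
    w=g[v-7:v+8,u-7:u+8]; m=w<(w.min()+np.median(w))/2; vv,uu=np.where(m); c=(u-7+uu.mean(),v-7+vv.mean())
    p=ray(d,*c,0.004 if u<100 else 0.027); print(np.round(c,1),p[:2].round(4),trk(p))
c=d['image'][140:260,130:370]; cv2.imwrite('pics/w8z.png',cv2.resize(c,None,fx=3.3,fy=3.3,interpolation=cv2.INTER_CUBIC))
z=d['z_map'];v,u=np.mgrid[:420,:560];K=d['K'];P=np.stack([(u-K[0,2])/K[0,0]*z,(v-K[1,2])/K[1,1]*z,z],-1)
H=d['hand_eye'];T=P@H[:3,:3].T+H[:3,3]
m=(z>0)&(abs(T[...,2])<0.02)&(abs(T[...,1])<0.01)&(T[...,0]>.1145)&(T[...,0]<.122); Q=T[m]; print('foot',len(Q),np.percentile(Q,[2,50,98],axis=0).round(4).tolist())
E
```

```text
t 7.3 tcp [ 0.6134 -0.0515  0.1724] rot [-36.28  89.97 -56.36] F [ 0.27 -0.11 -0.75] M [ 0. -0.  0.] w 0.0214
[112.8  -1.6] (np.float64(-20.09), array([ 0.0002, -0.0004]))
[ 44.1 159.2] [0.4338 0.0434] [-88.4  26. ]
[ 56.2 217.9] [ 0.4159 -0.0055] [-88.5 -26.1]
[179.2 171.7] [ 0.5438 -0.0029] [30.7 20.2]
[182.9 223.5] [ 0.5281 -0.0431] [ 29.8 -22.9]
[303.6 171.1] [ 0.6352 -0.0358] [127.9  20.6]
[304.5 223.6] [ 0.6217 -0.0773] [129.4 -23. ]
foot 142 [[0.1163, -0.0033, -0.0108], [0.1182, 0.0009, -0.0057], [0.1216, 0.0029, 0.0023]]
```

View pics/w8z.png

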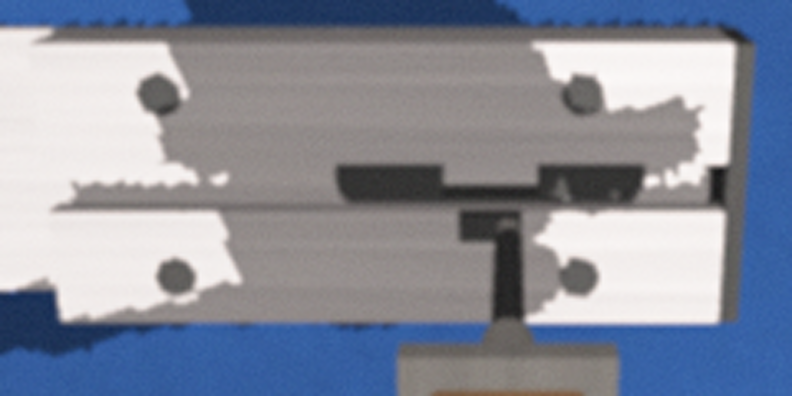

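```bash
python3 - <<'E'
from h import *
d=load('w8')
for u,v in [(336,180),(443,180),(538,180),(645,180)]: print(trk(ray(d,u/3.3+130,v/3.3+140,.016)))
for u,v in [(459,212),(522,212),(459,240)]: print('foot',trk(ray(d,u/3.3+130,v/3.3+140,.0545)))
E
```

```text
[69.3 -1.4]
[96.2 -1.4]
[120.1  -1.4]
[147.   -1.4]
foot [101.8   2.1]
foot [115.6   2.1]
foot [101.7  -4.4]
```

{"name": "jog_arm", "arguments": {"motion": "-0.0006 0.002 0 0 0 0 1;0 0 0 0 0 0 1;0 0 0 0 0 0 1;0 0 0 0 0 0 1"}}

```text
time_s: 7.7
tcp_pos: [0.613, -0.0485, 0.1724]
tcp_rot: [7.7, 90.0, -12.3]
ft_force: [-0.2, -0.7, -1.3]
width: 0.0214
```

```bash
python3 - <<'E'
from h import *
s=st();print(trk(s['tcp_pos']),yaw(s))
E
```

```text
t 7.7 tcp [ 0.613  -0.0485  0.1724] rot [  7.7   89.98 -12.33] F [-0.21 -0.68 -1.34] M [ 0.03 -0.01 -0.01] w 0.0214
[111.4   1. ] (np.float64(-20.02), array([ 0.0003, -0.0001]))
```

{"name": "jog_arm", "arguments": {"motion": "0.0004 -0.0013 0 0 0 0 1;0 0 -0.007 0 0 0 1;0 0 -0.007 0 0 0 1;0 0 -0.006 0 0 0 1;0 0 -0.003 0 0 0 1;0 0 0 0 0 0 1;0 0 0 0 0 0 1;0 0 0 0 0 0 1"}}

```text
time_s: 8.5
tcp_pos: [0.6137, -0.0495, 0.1494]
tcp_rot: [12.8, 90.0, -7.2]
ft_force: [-0.1, 0.4, -0.7]
width: 0.0213
```

```bash
python3 - <<'E'
from h import *
d=grab('wrist','w9');s=st();print(trk(s['tcp_pos']),yaw(s))
c=d['image'][140:260,130:370]; cv2.imwrite('pics/w9z.png',cv2.resize(c,None,fx=3.3,fy=3.3,interpolation=cv2.INTER_CUBIC))
E
```

```text
t 8.55 tcp [ 0.6138 -0.0495  0.1495] rot [11.34 89.95 -8.66] F [-0.21 -0.18 -2.15] M [ 0.03 -0.    0.01] w 0.0214
[112.4   0.4] (np.float64(-19.99), array([ 0.0008, -0.0001]))
```

View pics/w9z.png

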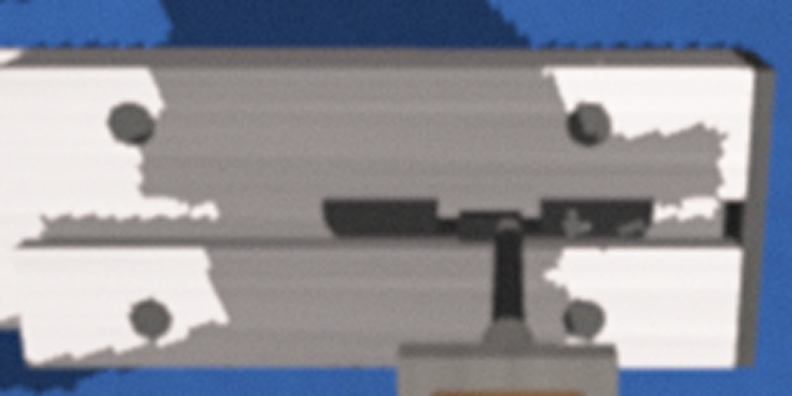

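{"name": "jog_arm", "arguments": {"motion": "-0.0002 -0.0004 -0.002 0 0 0 1;0 0 -0.003 0 0 0 1;0 0 -0.003 0 0 0 1;0 0 -0.002 0 0 0 1;0 0 0 0 0 0 1;0 0 0 0 0 0 1"}}

```text
time_s: 9.15
tcp_pos: [0.6131, -0.0498, 0.139]
tcp_rot: [-172.7, 90.0, 167.3]
ft_force: [0.4, -0.1, -1.6]
width: 0.0212
```

{"name": "jog_arm", "arguments": {"motion": "0 0 -0.002 0 0 0 1;0 0 -0.002 0 0 0 1;0 0 -0.001 0 0 0 1;0 0 0 0 0 0 1;0 0 0 0 0 0 1"}}

```text
time_s: 9.65
tcp_pos: [0.6132, -0.0499, 0.1341]
tcp_rot: [-158.8, 90.0, -178.8]
ft_force: [-0.6, 0.5, -1.1]
width: 0.0216
```

```bash
python3 - <<'E'
from h import *
d=grab('wrist','w10');s=st();print(trk(s['tcp_pos']),yaw(s))
c=d['image'][140:260,130:370]; cv2.imwrite('pics/w10z.png',cv2.resize(c,None,fx=3.3,fy=3.3,interpolation=cv2.INTER_CUBIC))
E
```

```text
t 9.7 tcp [ 0.6133 -0.0499  0.1342] rot [26.59 89.99  6.6 ] F [ 0.99 -0.55 -1.16] M [-0.01  0.03 -0.03] w 0.0216
[112.1  -0.2] (np.float64(-20.0), array([0.0001, 0.    ]))
```

View pics/w10z.png

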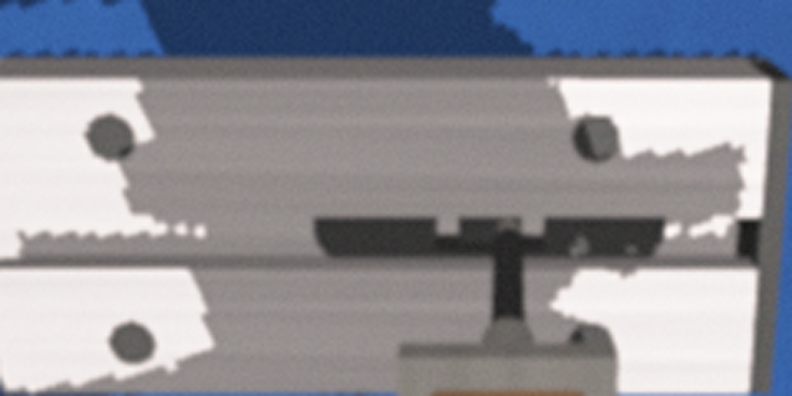

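{"name": "jog_arm", "arguments": {"motion": "0 0 -0.002 0 0 0 1;0 0 -0.002 0 0 0 1;0 0 0 0 0 0 1;0 0 0 0 0 0 1"}}

```text
time_s: 10.1
tcp_pos: [0.6131, -0.0498, 0.13]
tcp_rot: [-168.8, 90.0, 171.2]
ft_force: [0.1, -0.8, -0.6]
width: 0.0216
```

{"name": "jog_arm", "arguments": {"motion": "0 0 -0.001 0 0 0 1;0 0 0 0 0 0 1;0 0 0 0 0 0 1"}}

```text
time_s: 10.4
tcp_pos: [0.6132, -0.0499, 0.1291]
tcp_rot: [144.7, 90.0, 124.7]
ft_force: [-0.8, -0.2, -1.7]
width: 0.0213
```

{"name": "jog_arm", "arguments": {"motion": "0 0 -0.001 0 0 0 1;0 0 0 0 0 0 1;0 0 0 0 0 0 1"}}

```text
time_s: 10.7
tcp_pos: [0.6131, -0.0499, 0.128]
tcp_rot: [-173.2, 90.0, 166.8]
ft_force: [-0.2, 0.4, -1.8]
width: 0.0214
```

{"name": "jog_arm", "arguments": {"motion": "0 0 -0.001 0 0 0 1;0 0 0 0 0 0 1;0 0 0 0 0 0 1"}}

```text
time_s: 11.0
tcp_pos: [0.6131, -0.0499, 0.1271]
tcp_rot: [-174.6, 90.0, 165.4]
ft_force: [0.2, -0.1, -1.4]
width: 0.0212
```

{"name": "jog_arm", "arguments": {"motion": "0 0 -0.0005 0 0 0 1;0 0 0 0 0 0 1;0 0 0 0 0 0 1"}}

```text
time_s: 11.3
tcp_pos: [0.6134, -0.0499, 0.1269]
tcp_rot: [13.4, 90.0, -6.6]
ft_force: [-0.3, 0.2, 0.7]
width: 0.0212
```

{"name": "jog_arm", "arguments": {"motion": "0 0 -0.0005 0 0 0 1;0 0 0 0 0 0 1;0 0 0 0 0 0 1"}}

```text
time_s: 11.6
tcp_pos: [0.6134, -0.0499, 0.1265]
tcp_rot: [13.9, 90.0, -6.1]
ft_force: [-0.5, 0.1, 1.4]
width: 0.0215
```

{"name": "jog_arm", "arguments": {"motion": "0 0 0.0012 0 0 0 1;-0.00188 0.00069 0 0 0 0 1;-0.00188 0.00069 0 0 0 0 1;-0.00188 0.00069 0 0 0 0 1;-0.00188 0.00069 0 0 0 0 1;-0.00188 0.00069 0 0 0 0 1;0 0 0 0 0 0 1;0 0 0 0 0 0 1"}}

```text
time_s: 12.4
tcp_pos: [0.6038, -0.0464, 0.1273]
tcp_rot: [15.6, 90.0, -4.4]
ft_force: [0.5, -0.2, -2.5]
width: 0.0216
```

{"name": "jog_arm", "arguments": {"motion": "-0.00188 0.00069 0 0 0 0 1;-0.00188 0.00069 0 0 0 0 1;-0.00188 0.00069 0 0 0 0 1;-0.00188 0.00069 0 0 0 0 1;-0.00188 0.00069 0 0 0 0 1;-0.00188 0.00069 0 0 0 0 1;0 0 0 0 0 0 1;0 0 0 0 0 0 1"}}

```text
time_s: 13.2
tcp_pos: [0.5923, -0.0422, 0.1273]
tcp_rot: [-170.6, 90.0, 169.4]
ft_force: [0.3, 0.1, -1.5]
width: 0.0215
```

```bash
python3 - <<'E'
from h import *
d=grab('wrist','w11');s=st();print(trk(s['tcp_pos']),yaw(s))
c=d['image'][140:260,130:370]; cv2.imwrite('pics/w11z.png',cv2.resize(c,None,fx=3.3,fy=3.3,interpolation=cv2.INTER_CUBIC))
E
```

```text
t 13.25 tcp [ 0.5924 -0.0422  0.1273] rot [-177.73   89.98  162.27] F [-0.82 -1.05 -1.33] M [ 0.01  0.03 -0.01] w 0.021
[89.9 -0.1] (np.float64(-20.0), array([-0.0003,  0.0001]))
```

View pics/w11z.png

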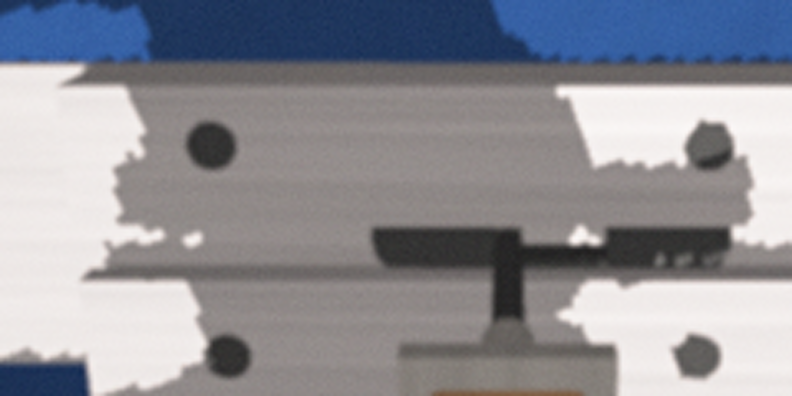

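{"name": "jog_arm", "arguments": {"motion": "-0.00282 0.00103 0 0 0 0 1;-0.00282 0.00103 0 0 0 0 1;-0.00282 0.00103 0 0 0 0 1;-0.00282 0.00103 0 0 0 0 1;-0.00282 0.00103 0 0 0 0 1;-0.00282 0.00103 0 0 0 0 1;-0.00282 0.00103 0 0 0 0 1;-0.00282 0.00103 0 0 0 0 1"}}

```text
time_s: 14.05
tcp_pos: [0.5697, -0.034, 0.1274]
tcp_rot: [9.5, 90.0, -10.5]
ft_force: [0.4, 0.0, -1.1]
width: 0.0212
```

{"name": "jog_arm", "arguments": {"motion": "-0.0014 0.0005 0 0 0 0 1;-0.0014 0.0005 0 0 0 0 1;-0.0014 0.0005 0 0 0 0 1;-0.0014 0.0005 0 0 0 0 1"}}

```text
time_s: 14.45
tcp_pos: [0.5644, -0.032, 0.1274]
tcp_rot: [1.4, 90.0, -18.6]
ft_force: [0.7, -0.1, -2.2]
width: 0.0212
```

{"name": "jog_arm", "arguments": {"motion": "-0.0014 0.0005 0 0 0 0 1;-0.0014 0.0005 0 0 0 0 1;-0.0014 0.0005 0 0 0 0 1;-0.0014 0.0005 0 0 0 0 1"}}

```text
time_s: 14.85
tcp_pos: [0.56, -0.0306, 0.1277]
tcp_rot: [-1.1, 89.8, -21.0]
ft_force: [2.8, -2.7, -2.5]
width: 0.0211
```

{"name": "jog_arm", "arguments": {"motion": "-0.0014 0.0005 0 0 0 0 1;-0.0014 0.0005 0 0 0 0 1;-0.0014 0.0005 0 0 0 0 1;-0.0014 0.0005 0 0 0 0 1"}}

```text
time_s: 15.25
tcp_pos: [0.5556, -0.0289, 0.1285]
tcp_rot: [2.4, 89.6, -17.6]
ft_force: [4.8, -2.7, -1.4]
width: 0.0215
```

```bash
python3 - <<'E'
from h import *
d=grab('wrist','w12');s=st();print(trk(s['tcp_pos']),yaw(s))
c=d['image'][140:260,130:370]; cv2.imwrite('pics/w12z.png',cv2.resize(c,None,fx=3.3,fy=3.3,interpolation=cv2.INTER_CUBIC))
E
```

```text
t 15.3 tcp [ 0.5552 -0.0288  0.1284] rot [  2.51  89.68 -17.46] F [ 4.94 -2.79 -1.13] M [-0.88 -1.16  0.01] w 0.0214
[50.3 -0.2] (np.float64(-19.98), array([ 0.0053, -0.0017]))
```

View pics/w12z.png

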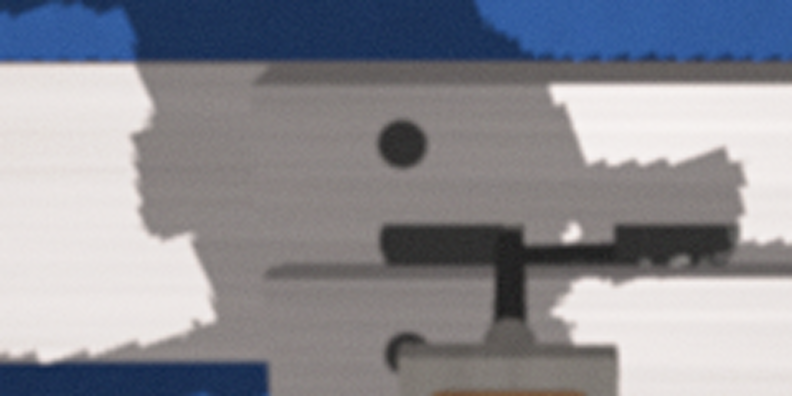

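{"name": "jog_arm", "arguments": {"motion": "-0.0014 0.0005 -0.0003 0 0 0 1;-0.0014 0.0005 -0.0003 0 0 0 1;-0.0014 0.0005 0 0 0 0 1;-0.0014 0.0005 0 0 0 0 1"}}

```text
time_s: 15.7
tcp_pos: [0.5492, -0.0266, 0.1276]
tcp_rot: [3.2, 89.8, -16.8]
ft_force: [4.4, -3.2, -2.1]
width: 0.0215
```

{"name": "jog_arm", "arguments": {"motion": "-0.0014 0.0005 0 0 0 0 1;-0.0014 0.0005 0 0 0 0 1;-0.0014 0.0005 0 0 0 0 1;-0.0014 0.0005 0 0 0 0 1"}}

```text
time_s: 16.1
tcp_pos: [0.5425, -0.0246, 0.1273]
tcp_rot: [-20.6, 89.9, -40.5]
ft_force: [3.4, -3.8, -0.4]
width: 0.021
```

{"name": "jog_arm", "arguments": {"motion": "-0.0014 0.0005 0 0 0 0 1;-0.0014 0.0005 0 0 0 0 1;-0.0014 0.0005 0 0 0 0 1;-0.0014 0.0005 0 0 0 0 1"}}

```text
time_s: 16.5
tcp_pos: [0.5369, -0.0226, 0.1273]
tcp_rot: [-19.9, 89.9, -39.9]
ft_force: [4.2, -3.4, 0.1]
width: 0.0211
```

```bash
python3 - <<'E'
from h import *
d=grab('wrist','w13');s=st();print(trk(s['tcp_pos']),yaw(s))
c=d['image'][140:260,130:370]; cv2.imwrite('pics/w13z.png',cv2.resize(c,None,fx=3.3,fy=3.3,interpolation=cv2.INTER_CUBIC))
E
```

```text
t 16.55 tcp [ 0.5366 -0.0225  0.1272] rot [-26.33  89.91 -46.3 ] F [ 3.92 -3.56 -1.01] M [-0.97 -0.96  0.04] w 0.0215
[30.7 -0.7] (np.float64(-19.97), array([ 0.0011, -0.0012]))
```

View pics/w13z.png

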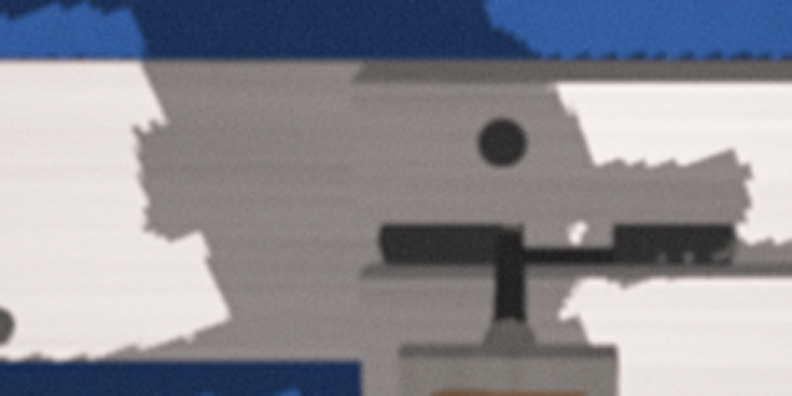

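{"name": "jog_arm", "arguments": {"motion": "-0.00188 0.00069 0.0004 0 0 0 1;-0.00188 0.00069 0 0 0 0 1;-0.00188 0.00069 0 0 0 0 1;-0.00188 0.00069 0 0 0 0 1;-0.00188 0.00069 0 0 0 0 1;-0.00188 0.00069 0 0 0 0 1;-0.00188 0.00069 0 0 0 0 1;-0.00188 0.00069 0 0 0 0 1"}}

```text
time_s: 17.35
tcp_pos: [0.5213, -0.0165, 0.1272]
tcp_rot: [14.2, 90.0, -5.7]
ft_force: [3.9, -3.0, -0.8]
width: 0.0215
```

{"name": "jog_arm", "arguments": {"motion": "-0.00188 0.00069 0 0 0 0 1;-0.00188 0.00069 0 0 0 0 1;-0.00188 0.00069 0 0 0 0 1;-0.00188 0.00069 0 0 0 0 1;-0.00188 0.00069 0 0 0 0 1;-0.00188 0.00069 0 0 0 0 1;-0.00188 0.00069 0 0 0 0 1;-0.00188 0.00069 0 0 0 0 1"}}

```text
time_s: 18.15
tcp_pos: [0.5064, -0.0108, 0.1272]
tcp_rot: [48.4, 90.0, 28.4]
ft_force: [4.6, -2.0, -0.9]
width: 0.0212
```

```bash
python3 - <<'E'
from h import *
d=grab('wrist','w14');s=st();print(trk(s['tcp_pos']),yaw(s))
c=d['image'][140:260,130:370]; cv2.imwrite('pics/w14z.png',cv2.resize(c,None,fx=3.3,fy=3.3,interpolation=cv2.INTER_CUBIC))
E
```

```text
t 18.2 tcp [ 0.5061 -0.0107  0.1272] rot [82.14 89.97 62.13] F [ 3.38 -2.6   0.47] M [-0.71 -1.06 -0.04] w 0.0209
[-2. -0.] (np.float64(-20.0), array([0.0003, 0.0005]))
```

View pics/w14z.png

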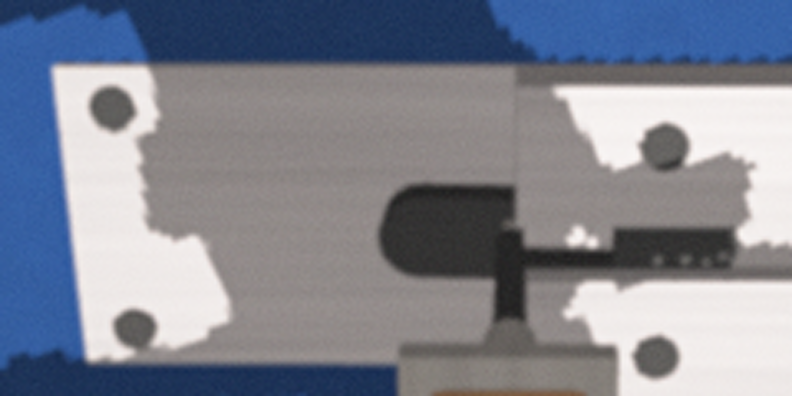

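{"name": "jog_arm", "arguments": {"motion": "-0.00188 0.00069 0.0003 0 0 0 1;-0.00188 0.00069 0 0 0 0 1;-0.00188 0.00069 0 0 0 0 1;-0.00188 0.00069 0 0 0 0 1;-0.00188 0.00069 0 0 0 0 1;-0.00188 0.00069 0 0 0 0 1;-0.00188 0.00069 0 0 0 0 1;-0.00188 0.00069 0 0 0 0 1"}}

```text
time_s: 19.0
tcp_pos: [0.4905, -0.0052, 0.1272]
tcp_rot: [179.1, 89.9, 159.1]
ft_force: [2.8, -1.5, -1.3]
width: 0.0212
```

{"name": "jog_arm", "arguments": {"motion": "-0.00188 0.00069 0 0 0 0 1;-0.00188 0.00069 0 0 0 0 1;-0.00188 0.00069 0 0 0 0 1;-0.00188 0.00069 0 0 0 0 1;-0.00188 0.00069 0 0 0 0 1;-0.00188 0.00069 0 0 0 0 1;-0.00188 0.00069 0 0 0 0 1;-0.00188 0.00069 0 0 0 0 1"}}

```text
time_s: 19.8
tcp_pos: [0.4758, 0.0001, 0.1273]
tcp_rot: [-168.8, 90.0, 171.2]
ft_force: [-0.0, -1.0, -2.4]
width: 0.0213
```

```bash
python3 - <<'E'
from h import *
d=grab('wrist','w15');s=st();print(trk(s['tcp_pos']),yaw(s))
c=d['image'][140:260,130:370]; cv2.imwrite('pics/w15z.png',cv2.resize(c,None,fx=3.3,fy=3.3,interpolation=cv2.INTER_CUBIC))
E
```

```text
t 19.85 tcp [4.754e-01 2.000e-04 1.272e-01] rot [-172.72   89.94  167.29] F [ 0.11 -0.36 -1.17] M [-0.01 -0.07  0.02] w 0.0213
[-34.5  -0.3] (np.float64(-20.0), array([-0.0011,  0.0002]))
```

View pics/w15z.png

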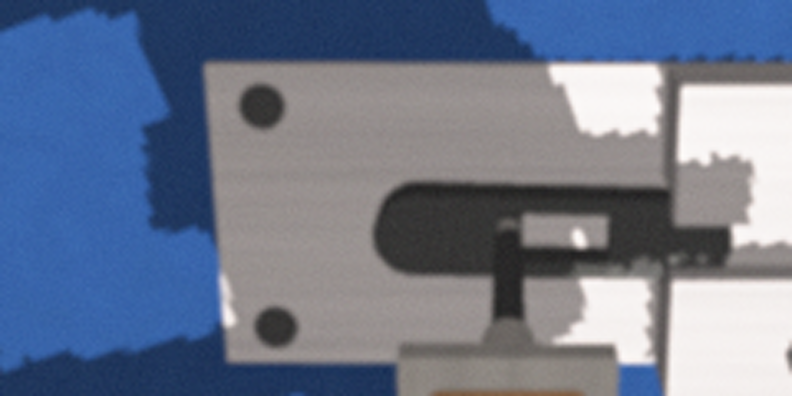

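{"name": "jog_arm", "arguments": {"motion": "-0.00188 0.00069 0 0 0 0 1;-0.00282 0.00103 0 0 0 0 1;-0.00282 0.00103 0 0 0 0 1;-0.00282 0.00103 0 0 0 0 1;-0.00282 0.00103 0 0 0 0 1;-0.00282 0.00103 0 0 0 0 1;-0.00282 0.00103 0 0 0 0 1;-0.00282 0.00103 0 0 0 0 1"}}

```text
time_s: 20.65
tcp_pos: [0.4544, 0.008, 0.1275]
tcp_rot: [27.0, 90.0, 7.1]
ft_force: [-1.1, 0.6, -1.3]
width: 0.021
```

{"name": "jog_arm", "arguments": {"motion": "-0.00282 0.00103 0 0 0 0 1;-0.00282 0.00103 0 0 0 0 1;-0.00282 0.00103 0 0 0 0 1;-0.00188 0.00069 0 0 0 0 1;-0.0014 0.0005 0 0 0 0 1;0 0 0 0 0 0 1;0 0 0 0 0 0 1"}}

```text
time_s: 21.35
tcp_pos: [0.4426, 0.0123, 0.1273]
tcp_rot: [-172.6, 90.0, 167.4]
ft_force: [-0.1, -0.8, -1.7]
width: 0.0212
```

```bash
python3 - <<'E'
from h import *
d=grab('wrist','w16');s=st();print(trk(s['tcp_pos']),yaw(s))
c=d['image'][140:260,130:370]; cv2.imwrite('pics/w16z.png',cv2.resize(c,None,fx=3.3,fy=3.3,interpolation=cv2.INTER_CUBIC))
E
```

```text
t 21.4 tcp [0.4426 0.0123 0.1273] rot [-170.87   89.96  169.13] F [ 0.24 -0.63 -1.1 ] M [ 0.02 -0.01 -0.03] w 0.0211
[-69.5  -0.3] (np.float64(-20.0), array([-0.0006,  0.0001]))
```

View pics/w16z.png

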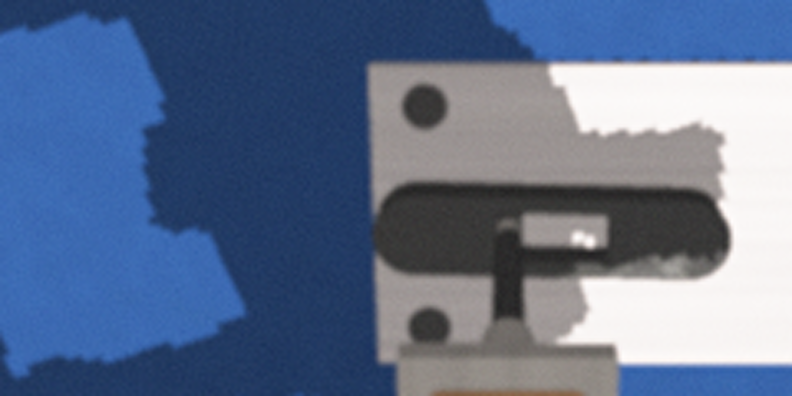

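{"name": "jog_arm", "arguments": {"motion": "0.00244 -0.00089 0 0 0 0 1;0.00244 -0.00089 0 0 0 0 1;0.00244 -0.00089 0 0 0 0 1;0.00244 -0.00089 0 0 0 0 1;0.00244 -0.00089 0 0 0 0 1;0 0 0 0 0 0 1;0 0 0 0 0 0 1"}}

```text
time_s: 22.1
tcp_pos: [0.455, 0.0077, 0.1274]
tcp_rot: [-164.5, 90.0, 175.5]
ft_force: [0.1, 0.7, -1.5]
width: 0.0212
```

```bash
python3 - <<'E'
from h import *
d=grab('wrist','w17');s=st();print(trk(s['tcp_pos']),yaw(s))
c=d['image'][140:260,130:370]; cv2.imwrite('pics/w17z.png',cv2.resize(c,None,fx=3.3,fy=3.3,interpolation=cv2.INTER_CUBIC))
E
```

```text
t 22.15 tcp [0.4549 0.0078 0.1274] rot [-167.23   89.98  172.77] F [-0.04 -0.14 -1.44] M [-0.02  0.03  0.02] w 0.0215
[-56.4  -0.3] (np.float64(-20.0), array([-0.0004,  0.    ]))
```

View pics/w17z.png

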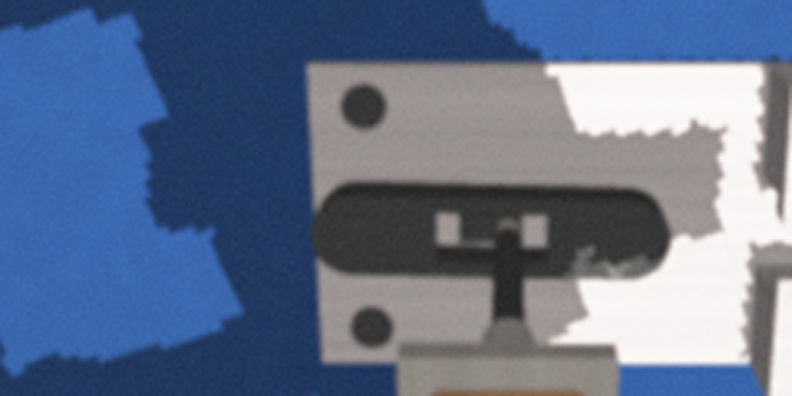

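{"name": "jog_arm", "arguments": {"motion": "0 0 0.002 0 0 0 1;0 0 0.003 0 0 0 1;0 0 0.004 0 0 0 1;0 0 0.005 0 0 0 1;0 0 0.005 0 0 0 1;0 0 0 0 0 0 1"}}

```text
time_s: 22.75
tcp_pos: [0.4559, 0.0077, 0.1475]
tcp_rot: [15.4, 89.9, -4.6]
ft_force: [-0.6, 0.2, -1.5]
width: 0.0212
```

{"name": "jog_arm", "arguments": {"motion": "0 0 0.015 0 0 0 1;0 0 0.025 0 0 0 1;0 0 0.03 0 0 0 1;0 0 0.03 0 0 0 1;0 0 0.01 0 0 0 1;0 0 0 0 0 0 1;0 0 0 0 0 0 1"}}

```text
time_s: 23.45
tcp_pos: [0.4541, 0.0078, 0.2551]
tcp_rot: [-164.1, 89.9, 175.9]
ft_force: [-0.1, 0.5, -1.6]
width: 0.0213
```

```bash
python3 - <<'E'
from h import *
d=grab('wrist','w18');s=st();print(trk(s['tcp_pos']),yaw(s))
grab('scene','scene1')
E
```

```text
t 23.5 tcp [0.4537 0.0078 0.2545] rot [-165.01   89.8   174.99] F [-0.51  0.61 -1.69] M [-0.03  0.05 -0.01] w 0.0213
[-57.5  -0.6] (np.float64(-20.0), array([-0.0034,  0.0003]))
```

View pics/w18.png

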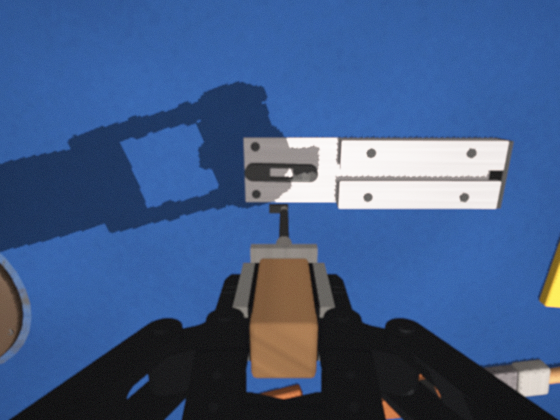

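View pics/scene1.png

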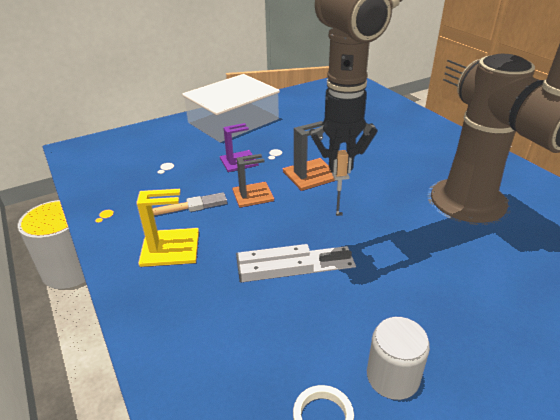

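```bash
python3 - <<'E'
from h import *
d=load('w18'); g=d['image'].mean(2)
m=((g<75)).astype(np.uint8); m[:155]=0;m[190:]=0;m[:,:235]=0;m[:,325:]=0
v,u=np.where(m); r=cv2.minAreaRect(np.stack([u,v],1).astype(np.float32)); print(r, trk(ray(d,r[0][0],r[0][1],.016)))
E
```

```text
((275.0, 172.0), (34.0, 80.0), 90.0) [-66.9   0.9]
```

{"name": "jog_arm", "arguments": {"motion": "0.0046 -0.041 0.002 0 0 0.015 1;0.0046 -0.041 0.002 0 0 0.015 1;0.0046 -0.041 0.002 0 0 0.015 1;0.0046 -0.041 0.002 0 0 0.015 1;0.0046 -0.041 0.002 0 0 0.015 1;0.0046 -0.041 0 0 0 0.015 1;0.0046 -0.041 0 0 0 0.015 1;0.0046 -0.041 0 0 0 0.015 1"}}

```text
time_s: 24.35
tcp_pos: [0.491, -0.3213, 0.2641]
tcp_rot: [152.1, 89.8, 139.0]
ft_force: [0.6, 0.5, -0.6]
width: 0.0213
```

{"name": "jog_arm", "arguments": {"motion": "0 0 0 0 0 0 1;0 0 0 0 0 0 1;0 0 0 0 0 0 1;0 0 0 0 0 0 1"}}

```text
time_s: 24.75
tcp_pos: [0.4915, -0.3187, 0.2657]
tcp_rot: [147.0, 89.9, 134.0]
ft_force: [0.3, -0.3, -0.6]
width: 0.0216
```

```bash
python3 - <<'E'
from h import *
d=grab('wrist','w19');s=st();print(yaw(s))
W=cloud(d); near=(abs(W[...,0]-0.5)<0.08)&(abs(W[...,1]+0.32)<0.045)
m=near&(W[...,2]>.112)&(W[...,2]<.123); P=W[m]; print('prong',len(P),cv2.minAreaRect((P[:,:2]*1000).astype(np.float32)))
z=d['z_map'];v,u=np.mgrid[:420,:560];K=d['K'];P=np.stack([(u-K[0,2])/K[0,0]*z,(v-K[1,2])/K[1,1]*z,z],-1)
H=d['hand_eye'];T=P@H[:3,:3].T+H[:3,3]
for lo,hi in [(0.0125,.018),(.05,.095),(.1145,.122)]:
    m=(z>0)&(abs(T[...,2])<0.02)&(abs(T[...,1])<0.02)&(T[...,0]>lo)&(T[...,0]<hi); Q=T[m]; print(lo,len(Q),np.percentile(Q,[2,50,98],axis=0).round(4).tolist())
E
```

```text
t 24.8 tcp [ 0.4917 -0.3188  0.2661] rot [145.06  89.94 132.03] F [ 0.81  0.3  -1.85] M [ 0.02  0.   -0.05] w 0.0211
(np.float64(-13.04), array([-0.0007,  0.0007]))
prong 2606 ((502.45428466796875, -323.3466796875), (36.645606994628906, 68.00656127929688), 77.26518249511719)
0.0125 969 [[0.013, 0.0082, -0.0145], [0.0154, 0.0123, 0.0002], [0.0178, 0.015, 0.0145]]
0.05 244 [[0.0503, 0.0004, -0.0031], [0.0708, 0.0023, 0.0002], [0.0938, 0.0042, 0.0035]]
0.1145 142 [[0.1164, -0.0033, -0.0108], [0.1182, 0.0011, -0.0056], [0.1217, 0.0029, 0.0024]]
```

View pics/w19.png

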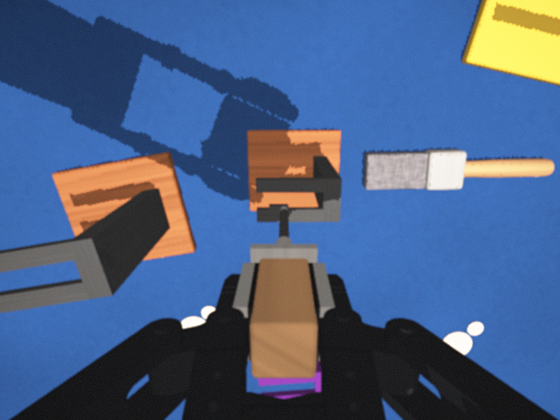

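{"name": "jog_arm", "arguments": {"motion": "0 -0.0018 -0.003 0 0 0 1;0 0 -0.003 0 0 0 1;0 0 0 0 0 0 1;0 0 0 0 0 0 1;0 0 0 0 0 0 1"}}

```text
time_s: 25.3
tcp_pos: [0.4919, -0.322, 0.2605]
tcp_rot: [-11.2, 90.0, -24.4]
ft_force: [-0.1, 0.3, -1.2]
width: 0.0213
```

```bash
python3 - <<'E'
from h import *
s=st();print(yaw(s))
E
```

```text
t 25.3 tcp [ 0.4919 -0.322   0.2605] rot [-11.23  89.99 -24.35] F [-0.06  0.31 -1.24] M [-0.    0.05 -0.  ] w 0.0213
(np.float64(-13.12), array([ 0.0001, -0.    ]))
```

{"name": "jog_arm", "arguments": {"motion": "0 0.0011 -0.005 0 0 0 1;0 0 -0.01 0 0 0 1;0 0 -0.01 0 0 0 1;0 0 -0.003 0 0 0 1;0 0 0 0 0 0 1;0 0 0 0 0 0 1"}}

```text
time_s: 25.9
tcp_pos: [0.4919, -0.321, 0.2322]
tcp_rot: [154.2, 90.0, 141.1]
ft_force: [-0.1, -0.2, -2.1]
width: 0.0212
```

{"name": "jog_arm", "arguments": {"motion": "0 0 -0.01 0 0 0 1;0 0 -0.02 0 0 0 1;0 0 -0.02 0 0 0 1;0 0 -0.02 0 0 0 1;0 0 -0.008 0 0 0 1;0 0 -0.004 0 0 0 1;0 0 0 0 0 0 1;0 0 0 0 0 0 1"}}

```text
time_s: 26.7
tcp_pos: [0.4926, -0.3215, 0.1515]
tcp_rot: [-24.8, 89.9, -38.0]
ft_force: [-0.1, -0.5, -0.7]
width: 0.0215
```

```bash
python3 - <<'E'
from h import *
d=grab('wrist','w20');s=st();print(yaw(s))
E
```

```text
t 26.75 tcp [ 0.4927 -0.3215  0.1517] rot [-23.4   89.86 -36.53] F [-0.33 -0.93 -1.56] M [0.03 0.01 0.01] w 0.0214
(np.float64(-13.12), array([ 0.0019, -0.0014]))
```

View pics/w20.png

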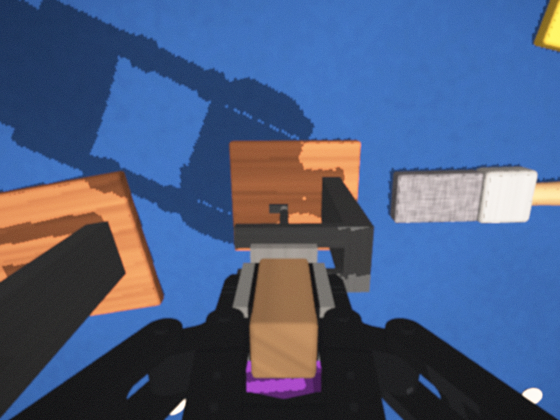

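{"name": "jog_arm", "arguments": {"motion": "0 0.0005 -0.003 0 0 0 1;0 0 -0.003 0 0 0 1;0 0 -0.002 0 0 0 1;0 0 -0.001 0 0 0 1;0 0 0 0 0 0 1;0 0 0 0 0 0 1"}}

```text
time_s: 27.35
tcp_pos: [0.4918, -0.3205, 0.1414]
tcp_rot: [157.5, 90.0, 144.3]
ft_force: [0.8, 0.9, -1.3]
width: 0.021
```

{"name": "jog_arm", "arguments": {"motion": "0 0 -0.001 0 0 0 1;0 0 0 0 0 0 1;0 0 -0.001 0 0 0 1;0 0 0 0 0 0 1;0 0 0 0 0 0 1"}}

```text
time_s: 27.85
tcp_pos: [0.4919, -0.3205, 0.1402]
tcp_rot: [-44.5, 90.0, -57.6]
ft_force: [-2.4, 1.2, 4.7]
width: 0.0214
```

{"name": "jog_arm", "arguments": {"motion": "0 0 0.0003 0 0 0 1;0 0 0 0 0 0 0.4;0 0 0 0 0 0 0;0 0 0 0 0 0 -0.5;0 0 0 0 0 0 -1;0 0 0 0 0 0 -1;0 0 0 0 0 0 -1;0 0 0 0 0 0 -1"}}

```text
time_s: 28.65
tcp_pos: [0.4918, -0.3204, 0.1397]
tcp_rot: [-55.5, 90.0, -68.6]
ft_force: [-0.6, 0.1, 0.5]
width: 0.0852
```

{"name": "jog_arm", "arguments": {"motion": "0 0 0 0 0 0 -1;0 0 0.005 0 0 0 -1;0 0 0.015 0 0 0 -1;0 0 0.03 0 0 0 -1;0 0 0.04 0 0 0 -1;0 0 0.03 0 0 0 -1;0 0 0 0 0 0 -1;0 0 0 0 0 0 -1"}}

```text
time_s: 29.45
tcp_pos: [0.4925, -0.3209, 0.262]
tcp_rot: [-24.3, 89.8, -37.4]
ft_force: [-0.8, 0.6, -0.3]
width: 0.0853
```

{"name": "jog_arm", "arguments": {"motion": "-0.002 0.03 0.005 0 0 0 -1;-0.002 0.03 0.005 0 0 0 -1;-0.002 0.03 0.005 0 0 0 -1;-0.002 0.03 0.005 0 0 0 -1;0 0 0 0 0 0 -1;0 0 0 0 0 0 -1;0 0 0 0 0 0 -1"}}

```text
time_s: 30.15
tcp_pos: [0.4834, -0.2009, 0.2788]
tcp_rot: [-174.7, 89.9, 172.1]
ft_force: [0.3, -0.6, -0.8]
width: 0.0854
```

```bash
python3 - <<'E'
from h import *
d=grab('wrist','w21');s=st();print(yaw(s))
W=cloud(d); near=(abs(W[...,0]-0.5)<0.08)&(abs(W[...,1]+0.32)<0.045)
for lo,hi in [(.112,.1225),(.1225,.13),(.168,.182)]:
    m=near&(W[...,2]>lo)&(W[...,2]<hi);P=W[m]; print(lo,len(P),np.median(P[:,2]),cv2.minAreaRect((P[:,:2]*1000).astype(np.float32)))
m=(W[...,2]>.012)&(W[...,2]<.02)&(d['image'].mean(2)<110)&(abs(W[...,0]-.45)<.07)&(abs(W[...,1]-.01)<.06); P=W[m]; 
r=cv2.minAreaRect((P[:,:2]*1000).astype(np.float32)); print('shoe',len(P),np.median(P[:,2]),r,trk(np.array(r[0])/1000))
grab('scene','scene2')
E
```

```text
t 30.2 tcp [ 0.4835 -0.2011  0.279 ] rot [-176.94   89.93  169.9 ] F [-0.07  0.49  0.25] M [-0.01  0.02  0.04] w 0.0853
(np.float64(-13.16), array([-0.0013,  0.0002]))
0.112 1498 0.11956962166494611 ((502.251953125, -323.1074523925781), (37.40205764770508, 67.98597717285156), 77.23394012451172)
0.1225 412 0.12482292553700391 ((491.9400939941406, -320.2634582519531), (31.004592895507812, 30.257369995117188), 78.07634735107422)
0.168 748 0.17444139353168941 ((492.0919189453125, -319.72772216796875), (22.268768310546875, 22.150678634643555), 75.6304931640625)
shoe 28 0.015988717719048945 ((504.0359191894531, -47.264015197753906), (0.5915262699127197, 13.885130882263184), 70.31172943115234) [  8.6 -35.1]
```

View pics/w21.png

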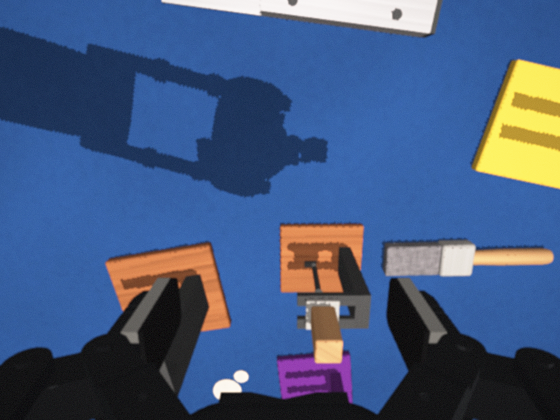

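View pics/scene2.png

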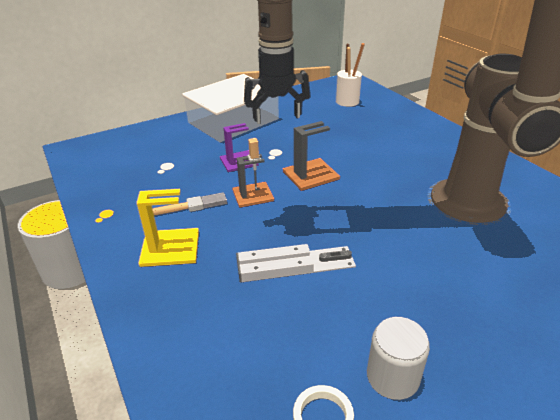

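```bash
python3 - <<'E'
from h import *
for n in ['w18','scene2']:
    d=load(n); W=cloud(d)
    q=(W[...,:2]-O); X=q@ex; Y=q@ey
    m=(W[...,2]>.010)&(W[...,2]<.022)&(X<-0.008)&(X>-.12)&(abs(Y)<.03)&(d['image'].mean(2)<120)
    P=np.stack([X[m],Y[m]],1)*1000; r=cv2.minAreaRect(P.astype(np.float32)); print(n,m.sum(),np.median(W[m][:,2]).round(4),r,P.mean(0))
# bystanders before/after in scene
a=load('scene0')['image'].astype(int); b=load('scene2')['image'].astype(int)
df=np.abs(a-b).max(2)
for nm,(x0,x1,y0,y1) in dict(can=(365,435,315,400),tape=(290,358,383,420),brush=(150,230,190,218)).items(): print(nm,np.percentile(df[y0:y1,x0:x1],[50,95,99]))
E
```

```text
w18 920 0.0159 ((-61.08436584472656, -0.802464485168457), (18.730371475219727, 74.82646942138672), 88.90181732177734) [-63.73896989   0.58402724]
scene2 162 0.0153 ((-61.24772262573242, 0.9085531234741211), (76.46247100830078, 20.53713607788086), 0.012985398061573505) [-61.4473251    2.59891291]
can [ 6.  9. 10.]
tape [ 6.  9. 10.]
brush [ 6.  9. 10.]
```

Shoe at about x = -61, y = 0 mm, lying flat on the landing. The pick is back in its fork and the bystanders haven't moved, so I'm handing the job in.

```bash
python3 - <<'E'
from h import *
print(ctrl.finish_job()); st()
E
```

```text
the job is handed in; nothing more can be done
None
the job is handed in; nothing more can be done
```

The shoe is out of the slot on the landing plate and the pick is back in its fork. I handed the job in at about 30 s of the 72 s allowed; no verdict was reported.

**What I did:** I took the pick from the small orange stand and lowered its foot through the shoe's eye. The foot first touched the slot floor with about 2–3 N, putting its reach at about 103 mm. I then dragged the shoe past the keeper and out, with wrist readings of about 5–6 N at the keeper. After that I unhooked the pick and hung it back up.

**Last checks:**
- **Shoe:** it lies flat with its top at about 16 mm. Its centre is about 61 mm in front of the mouth and within 1 mm of the track's centre line, and two views agree.
- **Pick:** its flange top is at 124.8 mm, so it rests on the prongs. It hangs upright, less than 1 mm from its first place, and is released.
- **Robot and bystanders:** the gripper is clear of everything. The paint can, brush and tape look unchanged between the first and last scene pictures.

**Checks that disagreed:** two earlier shoe measurements were off. One mask took in shadow and read -67 mm, and another picked up the wrong pixels because the shoe was out of view. I replaced both with the depth-based check above. The highest wrist force I noted was about 6 N, but I only read it at the end of each move, so brief peaks would not show.

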